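Hook out the movement tray and dock the movements in the timing tester

TASK

On the watchmaker's bench, take the hook tool from its cradle, put its tip in the red eye of the tray under the clear cover and drag the tray out with it until the tray is wholly clear of the cover, without touching the tray with the hand while it is under there. Lay the hook back in its cradle, put every clock movement that is in the tray upright into a nest of its own on the tester's carriage, and then push the loaded carriage gently home against its stop at the tester. Leave the tray out on the bench in front of the cover and do not disturb the jar, the loupe or the weight.

Things in the scene. Friction and masses are not known exactly. Their poses are not given: they have to be found in the camera images.
- cover: Fixed clear dust cover, open only at its mouth, which faces the robot. Origin: middle of the mouth at bench height. Its +x points from the mouth inwards (the tray comes out along -x), z up. Inside 126 mm deep, 304 mm wide, 80 mm high; roof 3 mm thick (top edge 87 mm above the bench).
- tray_eye (a point): Centre of the tray's red eye: a flat ring lying level, 7 mm thick bar, clear hole about 24 mm across, its centre 12 mm above the bench (hole axis vertical, so a hook tip enters it from above; ring top 15.5 mm above the bench, open below down to the bench). At the start it lies 10 to 30 mm inside the mouth. Axes as the tray's: -x points out of the tray's front, away from the tray.
- tray_mid (a point): Loose white tray, 74 mm deep (x) by 270 mm wide (y), about 0.3 kg plus load, sliding flat on the bench. The point is the middle of its floor's top face, 5 mm above the bench; a rim 4 mm thick rises 10 mm above that floor. The eye's centre lies 57 mm from it in the tray's -x. The tray holds the movements in a row along y.
- hook_grip (a point): Hook tool, 0.09 kg. The point is the centre of its orange handle: a square bar 120 mm long (x), 16 mm wide (y), 18 mm high (z). A 7 mm thick steel shaft runs on along +x at the handle's mid-height to 110 mm from this point, then bends straight down. Grip the handle across its width (y) here, between the cradle's two saddles.
- hook_tip (a point): The very end of the hook's downward tip (7 mm thick): 110 mm ahead (+x) of and 36 mm below hook_grip.
- cradle_seat (a point): Where hook_grip lies when the hook rests in its fixed wooden cradle, 59 mm above the bench; the hook lies along the cradle's x with its tip towards +x and down. Two saddles, 12 mm wide, stand 43 mm to either side along x, each a slot 26 mm wide with lips 16 mm high, its floor 50 mm above the bench; the handle rests on the floors. Base plate 120 by 60 mm, 6 mm thick.
- movement1_mid (a point): Loose clock movement in a yellow holder block: block 44 mm (x) by 70 mm (y) by 34 mm high, with a round black dial 41 mm across on top, 42 mm high in all, 0.14 kg; the point is its centre, 21 mm above its underside, z up through the dial. Two or three of the three movements are present (None if absent). Grip the block across its 44 mm (x). In the tray its y lies within about 0.2 rad of the tray's y, unless it has been knocked about in it.
- movement2_mid (a point): Loose clock movement in a yellow holder block: block 44 mm (x) by 70 mm (y) by 34 mm high, with a round black dial 41 mm across on top, 42 mm high in all, 0.14 kg; the point is its centre, 21 mm above its underside, z up through the dial. Two or three of the three movements are present (None if absent). Grip the block across its 44 mm (x). In the tray its y lies within about 0.2 rad of the tray's y, unless it has been knocked about in it.
- movement3_mid (a point): Loose clock movement in a yellow holder block: block 44 mm (x) by 70 mm (y) by 34 mm high, with a round black dial 41 mm across on top, 42 mm high in all, 0.14 kg; the point is its centre, 21 mm above its underside, z up through the dial. Two or three of the three movements are present (None if absent). Grip the block across its 44 mm (x). In the tray its y lies within about 0.2 rad of the tray's y, unless it has been knocked about in it.
- nest1 (a point): Nest 1 of 3 on the carriage: where a movement's centre lies when it is seated (21 mm above the nest's floor; floor 28 mm above the bench). The nest is 52 mm (x) by 78 mm (y) inside with a rim 5 mm high; a movement goes in with its y along the nest's y, either way round. The nests lie 89 mm apart along y.
- nest2 (a point): Nest 2 of 3 on the carriage: where a movement's centre lies when it is seated (21 mm above the nest's floor; floor 28 mm above the bench). The nest is 52 mm (x) by 78 mm (y) inside with a rim 5 mm high; a movement goes in with its y along the nest's y, either way round. The nests lie 89 mm apart along y.
- nest3 (a point): Nest 3 of 3 on the carriage: where a movement's centre lies when it is seated (21 mm above the nest's floor; floor 28 mm above the bench). The nest is 52 mm (x) by 78 mm (y) inside with a rim 5 mm high; a movement goes in with its y along the nest's y, either way round. The nests lie 89 mm apart along y.
- carriage_handle (a point): Centre of the red upright handle on the carriage's near side: 20 mm (x) by 16 mm (y), top 20 mm above this point and 78 mm above the bench, 51 mm from the row of nests in -x. Grip it across y or push it. Its +x is the direction in which the carriage slides to its stop.
- carriage (a joint): Carriage travel along the tester's +x in m: starts at 0 to 0.03 near the robot, 0.125 at the stop by the grey tester console (78 mm high, its near face 37 mm beyond the nest row's middle when home, so 4 mm of gap is left). It slides with about 1.5 N of friction and stays where it is left.
- oil_jar: Bystander: amber jar with red cap, 48 mm across, 60 mm high; origin at its underside.
- loupe: Bystander: black eye loupe, 42 mm across, 35 mm high; origin at its underside.
- weight: Bystander: brass weight, 44 mm across, 50 mm high; origin at its underside.
Not all that is in view belongs to the job. Of the things that look like the part that bears hook_grip, the smallest one is meant.

How it is judged (in metres and radians):
On the way, in this order (a step that is already met when the one before it is completed fails the run):
1. the hook's tip is down in the tray's eye while the tray is still under the cover (horizontal distance between hook_tip and tray_eye below 0.016 m and z of hook_tip in the frame of tray_eye below 0.002 m and x of tray_eye in the frame of cover above -0.01 m), for 0.1 s.
2. the tray is wholly out of the cover with the hook's tip still in its eye (horizontal distance between hook_tip and tray_eye below 0.016 m and z of hook_tip in the frame of tray_eye below 0.002 m and x of tray_eye in the frame of cover below -0.096 m), for 0.2 s.
3. every movement sits upright in a nest of the carriage, which is not yet home (((horizontal distance between movement1_mid and nest1 below 0.01 m and z of movement1_mid in the frame of nest1 between -0.005 and 0.003 m and angle between movement1_mid's own z axis and vertical below 0.12 rad) or (horizontal distance between movement1_mid and nest2 below 0.01 m and z of movement1_mid in the frame of nest2 between -0.005 and 0.003 m and angle between movement1_mid's own z axis and vertical below 0.12 rad) or (horizontal distance between movement1_mid and nest3 below 0.01 m and z of movement1_mid in the frame of nest3 between -0.005 and 0.003 m and angle between movement1_mid's own z axis and vertical below 0.12 rad)) and ((horizontal distance between movement2_mid and nest1 below 0.01 m and z of movement2_mid in the frame of nest1 between -0.005 and 0.003 m and angle between movement2_mid's own z axis and vertical below 0.12 rad) or (horizontal distance between movement2_mid and nest2 below 0.01 m and z of movement2_mid in the frame of nest2 between -0.005 and 0.003 m and angle between movement2_mid's own z axis and vertical below 0.12 rad) or (horizontal distance between movement2_mid and nest3 below 0.01 m and z of movement2_mid in the frame of nest3 between -0.005 and 0.003 m and angle between movement2_mid's own z axis and vertical below 0.12 rad)) and ((horizontal distance between movement3_mid and nest1 below 0.01 m and z of movement3_mid in the frame of nest1 between -0.005 and 0.003 m and angle between movement3_mid's own z axis and vertical below 0.12 rad) or (horizontal distance between movement3_mid and nest2 below 0.01 m and z of movement3_mid in the frame of nest2 between -0.005 and 0.003 m and angle between movement3_mid's own z axis and vertical below 0.12 rad) or (horizontal distance between movement3_mid and nest3 below 0.01 m and z of movement3_mid in the frame of nest3 between -0.005 and 0.003 m and angle between movement3_mid's own z axis and vertical below 0.12 rad)) and value of joint carriage below 0.1 m), for 0.3 s.
4. the loaded carriage is home against its stop (((horizontal distance between movement1_mid and nest1 below 0.01 m and z of movement1_mid in the frame of nest1 between -0.005 and 0.003 m and angle between movement1_mid's own z axis and vertical below 0.12 rad) or (horizontal distance between movement1_mid and nest2 below 0.01 m and z of movement1_mid in the frame of nest2 between -0.005 and 0.003 m and angle between movement1_mid's own z axis and vertical below 0.12 rad) or (horizontal distance between movement1_mid and nest3 below 0.01 m and z of movement1_mid in the frame of nest3 between -0.005 and 0.003 m and angle between movement1_mid's own z axis and vertical below 0.12 rad)) and ((horizontal distance between movement2_mid and nest1 below 0.01 m and z of movement2_mid in the frame of nest1 between -0.005 and 0.003 m and angle between movement2_mid's own z axis and vertical below 0.12 rad) or (horizontal distance between movement2_mid and nest2 below 0.01 m and z of movement2_mid in the frame of nest2 between -0.005 and 0.003 m and angle between movement2_mid's own z axis and vertical below 0.12 rad) or (horizontal distance between movement2_mid and nest3 below 0.01 m and z of movement2_mid in the frame of nest3 between -0.005 and 0.003 m and angle between movement2_mid's own z axis and vertical below 0.12 rad)) and ((horizontal distance between movement3_mid and nest1 below 0.01 m and z of movement3_mid in the frame of nest1 between -0.005 and 0.003 m and angle between movement3_mid's own z axis and vertical below 0.12 rad) or (horizontal distance between movement3_mid and nest2 below 0.01 m and z of movement3_mid in the frame of nest2 between -0.005 and 0.003 m and angle between movement3_mid's own z axis and vertical below 0.12 rad) or (horizontal distance between movement3_mid and nest3 below 0.01 m and z of movement3_mid in the frame of nest3 between -0.005 and 0.003 m and angle between movement3_mid's own z axis and vertical below 0.12 rad)) and value of joint carriage above 0.12 m), for 0.2 s.
At the end, for the whole second after the job is handed in: Each movement present sits upright in its own nest (within 10 mm, 3 mm of seated height); the carriage is within 5 mm of its stop; the tray is wholly out, its eye 96 mm or more before the mouth; the hook lies in its cradle within 20 mm of its seat; all at rest (all of step 4 and x of tray_eye in the frame of cover below -0.096 m and horizontal distance between hook_grip and cradle_seat below 0.02 m and z of hook_grip in the frame of cradle_seat between -0.006 and 0.006 m and angle between hook_grip's own z axis and vertical below 0.15 rad and angle between the x axis of hook_grip and the x axis of cradle_seat, either way round below 0.3 rad and linear speed of each of hook, tray, movement1, movement2, movement3 below 0.02 m/s); the robot touches nothing.
It fails at once if the hand or arm touches the tray while it is still under the cover (x of tray_eye in the frame of cover above -0.093 m and contact force between any of the fingers, the arm and tray above 0.5 N).
It fails at once if the carriage is slammed (faster than 0.3 m/s) (velocity of joint carriage above 0.3 m/s).
It fails at once if the oil jar is disturbed by more than 30 mm (distance of oil_jar from where it was at the start of the episode above 0.03 m).
It fails at once if the loupe is disturbed by more than 30 mm (distance of loupe from where it was at the start of the episode above 0.03 m).
It fails at once if the weight is disturbed by more than 30 mm (distance of weight from where it was at the start of the episode above 0.03 m).
Of movement1, movement2, movement3 only 2 to 3 are there at a start; the rules pass over those that are not, and their reading is None.
At some moment in a run one of movement1, movement2, movement3 may be knocked a few centimetres aside while the robot is not near it.
It also fails if it takes over 208 s, if anything falls off the work surface, if the arm or the gripper's body presses on something with over 40 N, if the wrist force passes 120 N, or if a joint passes its speed limit or range.

ROBOT

A 7-joint arm with a two-finger parallel gripper is mounted at the origin on the work surface. World frame = base frame: x ahead of the robot, y to its left, z up, the work surface at z = 0. Lengths are in mm, angles in rad, forces in N, time in s.
With the tool pointing down it reaches from about 425 to 875 mm from the base axis. Payload 4.7 kg.
Tool frame: the origin (TCP) lies at the very end of the fingers, on their centre line; the grasp point (between the pads) lies 19 mm behind it; z points along the fingers, y is the line along which they close (so a half turn about z gives the same grasp; the last joint's range is limited). The gripper opens to 87 mm and grips with 3 to 60 N. Pads are 19 mm wide; open, the fingers measure 117 mm over their backs; the gripper's body (75 mm by 190 mm) begins 51 mm behind the grasp point.
Start: joints at [1.336, 0.321, -0.07, 1.45, 0.023, 1.371, -0.057], TCP at [160.035, -630.011, 222.587] pointing down, gripper open.
Joint ranges: [-2.86, 2.86], [-0.3, 2.09], [-1.38, 1.24], [0.06, 2.45], [-1.56, 4.7], [0.09, 2.05], [-2.69, 2.69]. Speed limits (rad/s): [2.57, 2.57, 3.14, 3.14, 3.14, 3.14, 3.14].

INTERFACE

Orientations are given as a rotation vector (axis times angle).
In Python, from cell import ctrl, eyes gives the robot as it stands.
- The arm moves only by the tool step_arm, never from a script. Its argument "commands" is a list of rows, each a list of 2 entries, a list of its own where there are three numbers: the shift along the tool's x, y, z in mm, then the turn, a rotation vector about the tool's x, y, z in degrees. A call has 1 to 20 rows; each row shifts and turns the commanded pose from where the row before left it, along the tool's axes as they then stand; what a row does not reach is not made up. A row lasts 1/8 s, in which the tool goes at most 62.5 mm and 10.7 degrees, less where a joint would pass 70% of its speed; a pose out of reach is approached as far as the arm can. A call with a gripper value outside its range is refused whole. "grip" is the opening, from 0 (shut) to 1 (fully open), set as the call begins (left out, the last holds). The fingers move at their own pace and stop on an object; "force" is the grip in N (left out, the last holds). Time passes only in rows, so rows that do not move let the fingers close. It gives the time, the measured TCP pose, the force, the opening and the grip force at its end, in the units of the state.
- ctrl.get_state(): the state, without advancing time (a new reading comes with each control period).
- eyes.camera(name): name is "scene" or "top" or "wrist"; returns the picture (420x560x3 uint8, red, green, blue); there is no depth.
- eyes.camera_info(name): a dict with "fx", "fy", "cx", "cy" (pixels), "k1" (the pictures are not rectified: a ray, as slopes to the right and down, at radius r is drawn at 1 + k1 r^2 times it, then the intrinsics apply), "T" (4x4, takes a point from camera to world coordinates). Camera axes: x right, y up, looking along -z (the intrinsics and any distortion apply to the point x, -y, -z); pixel columns grow to the right and rows downward; lengths in mm; the calibration is good to about 2 mm. A picture is of the moment at which its call begins: read the wrist's pose just before it. camera_info takes no time and is no camera call; for the wrist camera it gives the pose at the moment of the call.
- ctrl.close_job(): hands the job in; it is judged then, once.
Trained networks look in the newest picture that a camera, given by its name, has taken for a name from the list of things; names that differ only in an ending like _2 or _b are one class to them, and where a whole thing is asked for, a point or a joint stands for the part that bears it (a point fixed in the world has none). Each returns a list of dicts, best first, with "p" (0 to 1); they miss things now and then, are a little off and sometimes report something else, mostly with a low value. They report only what shows in the picture. A call takes as long as a camera call. They do not tell look-alikes from the thing itself.
- eyes.regions_of(label, camera): "pixels" (420x560 bool, what is visible of it) and "location" ([column, row] in pixels, amid what is visible of it).
- eyes.landmark_of(label, camera): "location" ([column, row] in pixels: a listed point, or the origin of a listed thing).
The state is a dict: "time": time; "joints": joint angles; "qvel": joint speeds; "effort": joint torques, N m; "position": TCP position; "orientation": TCP orientation; "force": force on the tool from outside, world axes, zero at the start; "wrist_torque": the same for the moment, N m; "finger_gap": finger opening in mm; "grip_force": force on a finger pad.
Only numpy, scipy, OpenCV 4.12 (cv2) and the standard library are available. Lean on these libraries where they do the work, as an engineer would, in place of code of your own. Each camera call takes 0.05 s, during which the arm holds its last target. There are 200 camera calls.

## Working session

There is one attempt and no reset: what is moved stays moved. The work goes in short steps, Python scripts to look and compute and a tool call to move; the robot and the scene stay as the last step left them, time stands still between calls to the robot, and variables do not carry over. Pictures are saved under pics/ and viewed, at most 14 in all, crops included, and the job is handed in when it is done.

Besides the shell and the picture viewer there is one more tool, called after "Call:" in YAML: its name, and indented under it one key for each argument. step_arm: Moves the arm, as the interface text tells. Its arguments: {"type":"object","properties":{"commands":{"type":"array","items":{"type":"array"}},"grip":{"type":"number"},"force":{"type":"number"}},"required":["commands"]}

```bash
ls; mkdir -p pics; cat > h.py <<'E'
import numpy as np, cv2
from scipy.spatial.transform import Rotation as R
from cell import ctrl, eyes
def ray(cam,px,info=None):
    i=info or eyes.camera_info(cam); T=np.array(i["T"])
    d=np.array([(px[0]-i["cx"])/i["fx"],(px[1]-i["cy"])/i["fy"]]); u=d.copy()
    for _ in range(20): u=d/(1+i["k1"]*(u@u))
    v=T[:3,:3]@np.array([u[0],-u[1],-1.]); return T[:3,3],v
def at_z(cam,px,z,info=None):
    o,v=ray(cam,px,info); return o+v*(z-o[2])/v[2]
def proj(cam,p,info=None):
    i=info or eyes.camera_info(cam); T=np.array(i["T"])
    q=T[:3,:3].T@(np.asarray(p,float)-T[:3,3]); u=np.array([q[0],-q[1]])/-q[2]
    u=u*(1+i["k1"]*(u@u)); return np.array([u[0]*i["fx"]+i["cx"],u[1]*i["fy"]+i["cy"]])
def shot(cam,name=None):
    im=eyes.camera(cam)
    if name: cv2.imwrite("pics/"+name,im[:,:,::-1])
    return im
def st():
    s=ctrl.get_state(); return np.array(s["position"]),R.from_rotvec(s["orientation"]),s
def delta(p,yaw=None):
    """shift in tool axes to reach world TCP p; yaw = world angle of tool x wanted with tool down"""
    q,r,_=st(); d=r.inv().apply(np.asarray(p)-q); return d
E
python3 - <<'E'
from h import *
s=ctrl.get_state(); print({k:np.round(v,3).tolist() for k,v in s.items()})
print(np.round(R.from_rotvec(s["orientation"]).as_matrix(),3).tolist())
for c in("scene","top"):
    im=shot(c,c+"0.png"); i=eyes.camera_info(c); print(c,i["fx"],i["k1"],np.round(i["T"],2).tolist())
Z=dict(tray_eye=12,tray_mid=5,hook_grip=59,hook_tip=23,movement1_mid=26,nest1=49,nest2=49,nest3=49,carriage_handle=58,cradle_seat=59,cover=0,oil_jar=0,loupe=0,weight=0)
for n,z in Z.items():
  for c in("top","scene"):
    print(n,c,[(round(d["p"],2),np.round(d["location"]).tolist(),np.round(at_z(c,d["location"],z)[:2]).tolist()) for d in eyes.landmark_of(n,c)[:6]])
E
```

```text
pics
{'time': 0.0, 'joints': [1.336, 0.322, -0.07, 1.452, 0.023, 1.371, -0.057], 'qvel': [-0.002, 0.001, 0.0, -0.0, 0.002, -0.0, -0.001], 'effort': [0.0, -49.128, -0.404, -31.252, -0.064, 0.044, 0.0], 'position': [159.866, -629.477, 221.467], 'orientation': [-3.115, -0.39, 0.001], 'force': [0.109, -0.187, 0.569], 'wrist_torque': [-0.004, -0.056, -0.002], 'grip_force': 0.0, 'finger_gap': 87.135}
[[0.969, 0.246, -0.001], [0.246, -0.969, 0.002], [-0.0, -0.002, -1.0]]
scene 491.5290903281098 -0.05892922212498057 [[0.22, -0.81, 0.54, 1231.79], [0.97, 0.19, -0.12, -175.34], [-0.01, 0.55, 0.83, 1223.59], [0.0, 0.0, 0.0, 1.0]]
top 512.4547433029196 -0.10147731097085444 [[0.01, 1.0, -0.07, 383.52], [-1.0, 0.01, 0.0, -17.94], [0.0, 0.07, 1.0, 1352.63], [0.0, 0.0, 0.0, 1.0]]
tray_eye top [(0.47, [179.0, 139.0], [646.0, 229.0]), (0.42, [272.0, 127.0], [679.0, -16.0])]
tray_eye scene []
tray_mid top []
tray_mid scene []
hook_grip top [(0.9, [372.0, 299.0], [236.0, -274.0]), (0.85, [280.0, 221.0], [429.0, -41.0]), (0.67, [155.0, 284.0], [266.0, 274.0])]
hook_grip scene [(0.91, [353.0, 144.0], [298
[... 1256 characters left out ...]
e [(0.8, [176.0, 235.0], [497.0, -297.0]), (0.41, [291.0, 279.0], [700.0, -20.0])]
cradle_seat top [(0.66, [276.0, 226.0], [417.0, -30.0])]
cradle_seat scene [(0.58, [265.0, 198.0], [432.0, -31.0])]
cover top [(0.97, [180.0, 145.0], [632.0, 230.0])]
cover scene [(0.85, [370.0, 250.0], [635.0, 228.0]), (0.57, [410.0, 177.0], [418.0, 437.0])]
oil_jar top [(0.69, [275.0, 131.0], [671.0, -26.0])]
oil_jar scene [(0.7, [290.0, 279.0], [672.0, -14.0])]
loupe top [(0.61, [102.0, 224.0], [419.0, 434.0])]
loupe scene [(0.66, [408.0, 177.0], [416.0, 428.0])]
weight top [(0.53, [432.0, 250.0], [357.0, -444.0]), (0.5, [271.0, 130.0], [676.0, -14.0])]
weight scene [(0.58, [128.0, 213.0], [352.0, -436.0])]
```

View pics/top0.png

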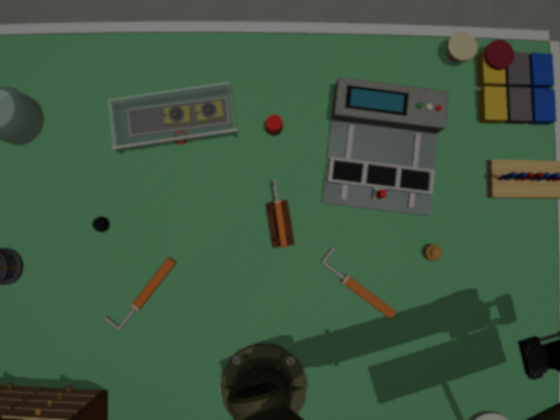

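View pics/scene0.png

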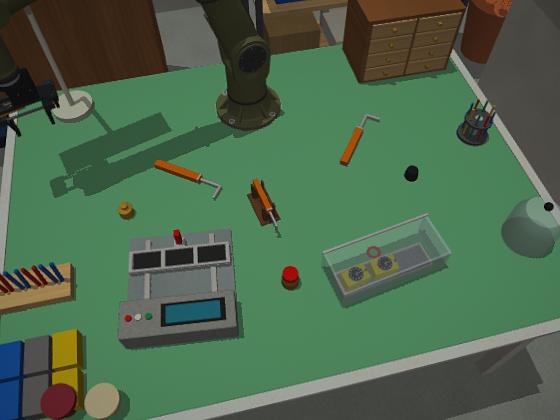

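The top view shows three hook look-alikes: (281,224) in the cradle, a loose one at (155,284), and another loose one at (370,298). The one lying in the wooden cradle looks smallest. Two movements sit under the cover at (177,113) and (209,110), and the eye is at (180,138). Next I'll check all of this in a close crop.

```bash
python3 - <<'E'
from h import *
im=cv2.imread("pics/top0.png")
a=cv2.resize(im[75:160,100:250],(800,453),interpolation=cv2.INTER_CUBIC)[:300*1]
A=cv2.resize(im[75:155,100:245],(544,300),interpolation=cv2.INTER_CUBIC)
B=cv2.resize(im[175:255,250:318],(255,300),interpolation=cv2.INTER_CUBIC)
C=cv2.resize(im[70:220,310:450],(280,300),interpolation=cv2.INTER_CUBIC)
s=cv2.imread("pics/scene0.png")
D=cv2.resize(s[210:305,315:455],(442,300),interpolation=cv2.INTER_CUBIC)
out=np.zeros((600,800,3),np.uint8); out[:300,:544]=A; out[:300,544:799]=B; out[300:,:280]=C; out[300:,280:722]=D
cv2.imwrite("pics/c1.png",cv2.convertScaleAbs(out,alpha=1.7))
hsv=cv2.cvtColor(im,cv2.COLOR_BGR2HSV)
m=cv2.inRange(hsv,(5,180,90),(18,255,255))
n,l,stt,c=cv2.connectedComponentsWithStats(m)
for k in range(1,n):
    if stt[k,4]>40:
        ys,xs=np.where(l==k); r=cv2.minAreaRect(np.c_[xs,ys].astype(np.float32)); b=cv2.boxPoints(r)
        w=np.array([at_z("top",q,60)[:2] for q in b]); print(np.round(c[k]),np.round(at_z("top",c[k],62)[:2],1),np.round(np.linalg.norm(np.diff(w,axis=0),axis=1)),np.round(r,1) if 0 else r, np.round(w).tolist())
E
```

```text
[281. 224.] [420.6 -41. ] [ 15. 106.  15.] ((280.6299743652344, 224.4099884033203), (42.00214385986328, 5.939697265625), 81.8698959350586) [[472.0, -26.0], [474.0, -40.0], [369.0, -56.0], [367.0, -42.0]]
[154. 283.] [270.5 276.2] [144.  20. 144.] ((153.9653778076172, 282.47308349609375), (7.718109607696533, 57.271881103515625), 37.87498474121094) [[219.0, 328.0], [334.0, 241.0], [322.0, 225.0], [207.0, 312.0]]
[370. 298.] [ 237.4 -268.4] [ 19. 141.  19.] ((370.1795959472656, 297.76806640625), (55.962833404541016, 7.371584892272949), 37.746803283691406) [[274.0, -206.0], [288.0, -218.0], [203.0, -330.0], [188.0, -319.0]]
```

View pics/c1.png

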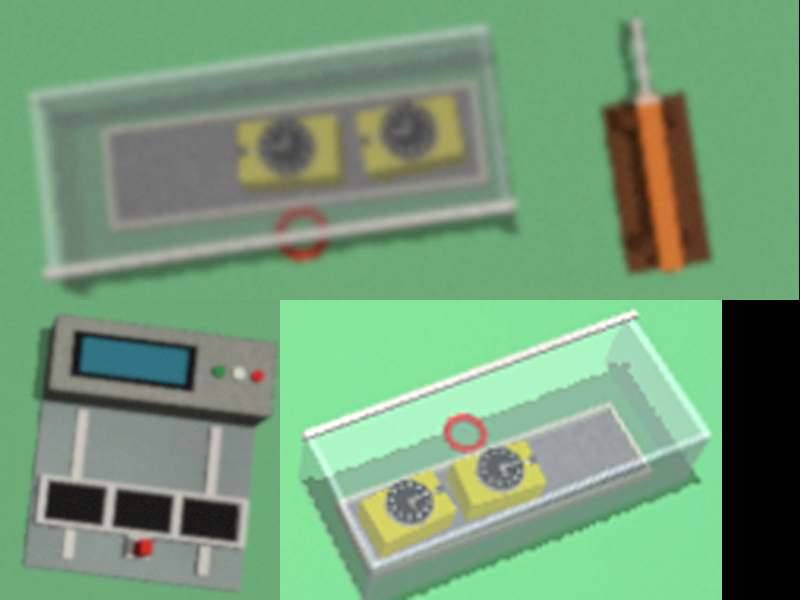

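The crop settles it. The hook in the cradle has a handle about 106–120 mm long against about 143 mm for the loose ones, so the cradle hook is the one meant, and it points away from the robot. Two movements and the red ring are seen under the cover, and the handle sits in front of the middle nest. Now to the geometry.

```bash
cat >> h.py <<'E'
def to(p,yaw=None,n=None):
    q,r,s=st(); d=delta(p); m=r.as_matrix()
    print("pos",np.round(q,1),"toolx yaw %.3f"%np.arctan2(m[1,0],m[0,0]),"tilt",np.round(m[:2,2],3),"shift",np.round(d,1),"t",round(s["time"],2),"F",np.round(s["force"],1),"gap",round(s["finger_gap"],1))
    if yaw is not None:
        print(" turn about tool z deg", round(-np.degrees(yaw-np.arctan2(m[1,0],m[0,0])),1))
E
python3 - <<'E'
from h import *
i=eyes.camera_info("wrist");print(np.round(i["T"],2).tolist(),i["fx"])
q,r,_=st(); T=np.array(i["T"]); print("cam in tool",np.round(r.inv().apply(T[:3,3]-q),1),np.round(r.inv().as_matrix()@T[:3,:3],2).tolist())
# cover mouth at z=87 from crop coords: A scale 145/544
f=145/544
for c in [(45,273),(515,207),(30,95),(487,30)]:
    px=(100+c[0]*f,75+c[1]*f); print(px,np.round(at_z("top",px,85)[:2],1))
for c in [(108,131),(480,83),(116,228),(485,180)]:
    px=(100+c[0]*f,75+c[1]*f); print("tray rim",np.round(at_z("top",px,15)[:2],1))
c=(301,234);px=(100+c[0]*f,75+c[1]*f); print("eye",np.round(at_z("top",px,12)[:2],1))
for c in [(45,490),(242,527)]: pass
to([480,-330,300],0.15); 
for n in("nest1","carriage_handle","hook_grip"):
  for c in ("top",):
    for d in eyes.regions_of(n,c): print(n,round(d["p"],2),np.round(d["location"]),d["pixels"].sum())
E
```

```text
[[0.25, 0.94, 0.24, 223.38], [-0.97, 0.24, 0.06, -612.97], [-0.0, -0.24, 0.97, 384.84], [0.0, 0.0, 0.0, 1.0]] 327.0504532762059
cam in tool [  65.6   -0.9 -162.3] [[-0.0, 0.97, 0.24], [1.0, 0.0, 0.0], [0.0, 0.24, -0.97]]
(111.99448529411765, 147.76654411764707) [608.2 387.1]
(237.2702205882353, 130.17463235294116) [655.1  70.5]
(107.99632352941177, 100.32169117647058) [731.  402.9]
(229.80698529411765, 82.99632352941177) [776.9  91.7]
tray rim [723.7 368. ]
tray rim [759.7 101.9]
tray rim [653.2 359.4]
tray rim [689.3  97. ]
eye [650.1 227.2]
pos [ 160.1 -630.   222.6] toolx yaw 0.249 tilt [-0. -0.] shift [ 384.  -212.   -77.5] t 1.5 F [-0.2  0.1 -0.5] gap 87.2
 turn about tool z deg 5.7
nest1 0.56 [381. 177.] 2836
carriage_handle 0.75 [376. 177.] 2915
hook_grip 0.92 [149. 290.] 773
hook_grip 0.89 [277. 219.] 369
hook_grip 0.81 [366. 294.] 699
```

```bash
python3 - <<'E'
from h import *
to([550,-290,300],0.14)
E
```

```text
pos [ 160.  -630.   222.6] toolx yaw 0.249 tilt [-0. -0.] shift [ 461.7 -233.5  -77.5] t 1.65 F [-0.2  0.9 -0.3] gap 87.0
 turn about tool z deg 6.2
```

Call:
step_arm:
  commands:
    - [[0,0,-30],[0,0,0]]
    - [[46,-24,-16],[0,0,0]]
    - [[46,-24,-16],[0,0,0]]
    - [[46,-24,-16],[0,0,0]]
    - [[46,-23,0],[0,0,0]]
    - [[46,-23,0],[0,0,0]]
    - [[46,-23,0],[0,0,0]]
    - [[46,-23,0],[0,0,0]]
    - [[46,-23,0],[0,0,0]]
    - [[46,-23,0],[0,0,0]]
    - [[46,-23,0],[0,0,0]]
    - [[0,0,0],[0,0,6]]
    - [[0,0,0],[0,0,0]]
    - [[0,0,0],[0,0,0]]

```text
time: 3.4
position: [547.9, -291.9, 300.6]
orientation: [3.133, 0.226, -0.0]
force: [0.4, -0.2, -0.1]
finger_gap: 86.8
grip_force: 0.0
```

```bash
python3 - <<'E'
from h import *
i=eyes.camera_info("wrist"); shot("wrist","w1.png")
for n,z in dict(nest1=49,carriage_handle=58).items():
    print(n,[(round(d["p"],2),np.round(d["location"]).tolist(),np.round(at_z("wrist",d["location"],z,i)[:2],1).tolist()) for d in eyes.landmark_of(n,"wrist")[:6]])
to([425,-40,300],0.14)
E
```

```text
nest1 [(0.83, [218.0, 165.0], [557.8, -211.4]), (0.8, [351.0, 195.0], [543.6, -386.8]), (0.78, [288.0, 178.0], [553.2, -301.7])]
carriage_handle [(0.56, [278.0, 223.0], [495.5, -298.0])]
pos [ 547.9 -291.8  300.7] toolx yaw 0.143 tilt [ 0. -0.] shift [ -85.7 -266.7    0.6] t 3.55 F [ 0.9 -0.1  0.3] gap 86.8
 turn about tool z deg 0.2
```

View pics/w1.png

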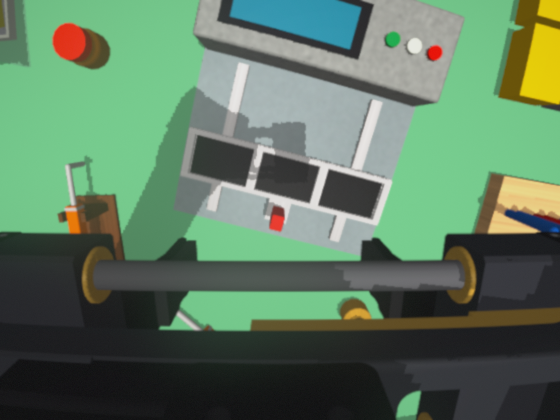

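The wrist view shows the nests' black floors at (221,160), (287,178) and (351,194), with the handle at (277,218) before the middle nest. I'll fit the dark floors.

```bash
python3 - <<'E'
from h import *
i=eyes.camera_info("wrist")
def fit(f,cam,info,box,thr=55):
    im=cv2.imread("pics/"+f); g=im.max(axis=2); m=np.zeros_like(g); x0,y0,x1,y1=box; m[y0:y1,x0:x1]=(g[y0:y1,x0:x1]<thr)
    m=cv2.morphologyEx(m,cv2.MORPH_OPEN,np.ones((3,3),np.uint8)) if cam=="wrist" else m
    n,l,s,c=cv2.connectedComponentsWithStats(m)
    for k in range(1,n):
        if s[k,4]>150:
            ys,xs=np.where(l==k); r=cv2.minAreaRect(np.c_[xs,ys].astype(np.float32)); w=np.array([at_z(cam,b,29,info)[:2] for b in cv2.boxPoints(r)])
            e=[np.linalg.norm(w[1]-w[0]),np.linalg.norm(w[2]-w[1])]
            v=(w[1]-w[0]) if e[0]>e[1] else (w[2]-w[1]); a=(np.arctan2(v[1],v[0]))%np.pi-np.pi/2
            print(cam,np.round(r[0]),s[k,4],"centre",np.round(w.mean(0),1),"size",np.round(e,1),"yaw %.3f"%a)
fit("w1.png","wrist",i,(180,120,400,230))
fit("top0.png","top",None,(325,155,440,195))
E
```

```text
wrist [290. 171.] 651 centre [ 559.9 -304.1] size [28.7 47.5] yaw -0.100
top [347. 171.] 510 centre [ 562.6 -214.5] size [47.7 74.1] yaw -0.112
top [381. 175.] 502 centre [ 552.8 -303.1] size [47.4 73.6] yaw -0.111
top [415. 179.] 491 centre [ 543.  -392.1] size [47.3 74.2] yaw -0.102
```

Call:
step_arm:
  commands:
    - [[-8,-27,0],[0,0,0]]
    - [[-8,-27,0],[0,0,0]]
    - [[-8,-27,0],[0,0,0]]
    - [[-8,-27,0],[0,0,0]]
    - [[-8,-27,0],[0,0,0]]
    - [[-8,-27,0],[0,0,0]]
    - [[-8,-27,0],[0,0,0]]
    - [[-8,-27,0],[0,0,0]]
    - [[-8,-27,0],[0,0,0]]
    - [[-8,-24,0],[0,0,0]]
    - [[0,0,0],[0,0,0]]
    - [[0,0,0],[0,0,0]]

```text
time: 5.05
position: [431.1, -39.0, 300.7]
orientation: [3.133, 0.225, 0.001]
force: [0.5, 0.6, -0.5]
finger_gap: 87.1
grip_force: 0.0
```

```bash
python3 - <<'E'
from h import *
to([425,-40,150],0.14)
i=eyes.camera_info("wrist"); shot("wrist","w2.png")
for n,z in dict(hook_grip=59,hook_tip=23,cradle_seat=59).items():
    print(n,[(round(d["p"],2),np.round(d["location"]).tolist(),np.round(at_z("wrist",d["location"],z,i)[:2],1).tolist()) for d in eyes.landmark_of(n,"wrist")[:6]])
im=cv2.imread("pics/w2.png");m=cv2.inRange(cv2.cvtColor(im,cv2.COLOR_BGR2HSV),(4,170,80),(20,255,255))
n,l,s,c=cv2.connectedComponentsWithStats(m)
for k in range(1,n):
    if s[k,4]>150:
        ys,xs=np.where(l==k); r=cv2.minAreaRect(np.c_[xs,ys].astype(np.float32)); w=np.array([at_z("wrist",b,68,i)[:2] for b in cv2.boxPoints(r)])
        print(s[k,4],np.round(r[0]),np.round(w,1).tolist())
E
```

```text
pos [431.1 -39.  300.7] toolx yaw 0.143 tilt [ 0.    -0.001] shift [ -6.2  -0.  150.7] t 5.05 F [ 0.5  0.6 -0.5] gap 87.1
 turn about tool z deg 0.2
hook_grip [(0.92, [279.0, 186.0], [426.4, -39.5])]
hook_tip [(0.49, [370.0, 233.0], [371.6, -177.3])]
cradle_seat [(0.69, [278.0, 191.0], [420.4, -39.5])]
1197 [278. 191.] [[473.5, -23.0], [475.9, -39.5], [367.1, -55.6], [364.5, -38.0]]
243 [ 72. 226.] [[347.5, 235.7], [351.9, 205.4], [331.4, 205.7], [326.7, 236.3]]
```

View pics/w2.png

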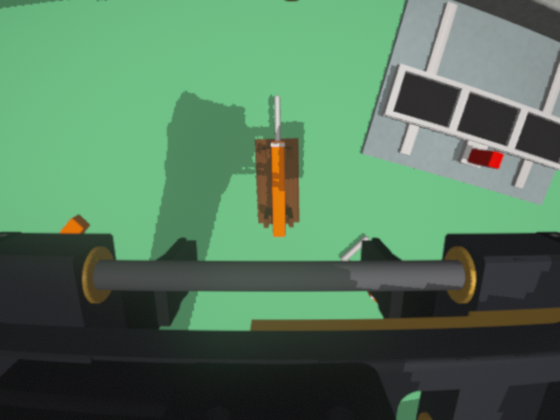

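The hook lies at (279,190) in the picture with its shaft end at (278,97), and the tool is already in line with it. Going down to grip.

```bash
python3 - <<'E'
from h import *
i=eyes.camera_info("wrist")
for p in [(278,97),(278,143)]: print(np.round(at_z("wrist",p,61,i),1),np.round(at_z("wrist",p,68,i),1))
to([424,-39,40],0.142)
E
```

```text
[531.8 -22.7  61. ] [531.2 -22.8  68. ]
[478.9 -30.2  61. ] [479.2 -30.2  68. ]
pos [431.1 -38.9 300.3] toolx yaw 0.143 tilt [-0.  0.] shift [ -7.   -0.8 260.3] t 5.25 F [-0.2 -0.1  1. ] gap 87.3
 turn about tool z deg 0.0
```

Call:
step_arm:
  commands:
    - [[-1,-1,40],[0,0,0]]
    - [[-1,0,40],[0,0,0]]
    - [[-1,0,40],[0,0,0]]
    - [[-1,0,40],[0,0,0]]
    - [[0,0,30],[0,0,0]]
    - [[0,0,20],[0,0,0]]
    - [[0,0,20],[0,0,0]]
    - [[0,0,0],[0,0,0]]
    - [[0,0,0],[0,0,0]]
    - [[0,0,0],[0,0,0]]

```text
time: 6.5
position: [427.7, -38.0, 71.4]
orientation: [3.133, 0.226, 0.003]
force: [0.4, -0.0, -0.4]
finger_gap: 87.1
grip_force: 0.0
```

```bash
python3 - <<'E'
from h import *
to([424,-39,40],0.142)
E
```

```text
pos [427.7 -38.   71.4] toolx yaw 0.144 tilt [ 0.002 -0.001] shift [-3.9  0.5 31.4] t 6.5 F [ 0.4 -0.  -0.4] gap 87.1
 turn about tool z deg 0.1
```

Call:
step_arm:
  commands:
    - [[-2,0,15],[0,0,0]]
    - [[-1,0,15],[0,0,0]]
    - [[0,0,1],[0,0,0]]
    - [[0,0,0],[0,0,0]]
    - [[0,0,0],[0,0,0]]

```text
time: 7.12
position: [424.3, -38.2, 39.8]
orientation: [3.133, 0.226, 0.001]
force: [-0.1, -0.4, 1.3]
finger_gap: 87.1
grip_force: 0.0
```

Call:
step_arm:
  commands:
    - [[0,0,0],[0,0,0]]
    - [[0,0,0],[0,0,0]]
    - [[0,0,0],[0,0,0]]
    - [[0,0,0],[0,0,0]]
    - [[0,0,0],[0,0,0]]
    - [[0,0,0],[0,0,0]]
  grip: 0
  force: 40

```text
time: 7.88
position: [423.9, -38.2, 39.5]
orientation: [3.133, 0.226, -0.0]
force: [-0.3, -0.6, -0.8]
finger_gap: 34.7
grip_force: 0.0
```

Call:
step_arm:
  commands:
    - [[0,0,0],[0,0,0]]
    - [[0,0,0],[0,0,0]]
    - [[0,0,0],[0,0,0]]
    - [[0,0,0],[0,0,0]]
    - [[0,0,0],[0,0,0]]

```text
time: 8.5
position: [423.9, -38.3, 39.5]
orientation: [3.133, 0.226, 0.0]
force: [0.3, -1.1, 1.2]
finger_gap: 15.9
grip_force: 40.0
```

Call:
step_arm:
  commands:
    - [[0,0,-15],[0,0,0]]
    - [[0,0,-25],[0,0,0]]
    - [[0,0,-30],[0,0,0]]
    - [[0,0,-30],[0,0,0]]
    - [[0,0,0],[0,0,0]]
    - [[0,0,0],[0,0,0]]

```text
time: 9.25
position: [423.4, -38.1, 139.2]
orientation: [3.133, 0.226, -0.001]
force: [-0.2, 0.2, -0.3]
finger_gap: 15.5
grip_force: 40.0
```

```bash
python3 - <<'E'
from h import *
i=eyes.camera_info("wrist"); q,r,s=st(); shot("wrist","w3.png")
print([(round(d["p"],2),np.round(d["location"]).tolist(),np.round(r.inv().apply(at_z("wrist",d["location"],q[2]-17,i)-q),1).tolist()) for d in eyes.landmark_of("hook_tip","wrist")[:3]])
# tray/eye again
shot("top"); print([(round(d["p"],2),d["location"],np.round(at_z("top",d["location"],12)[:2],1)) for d in eyes.landmark_of("tray_eye","top")])
c=np.array([0.989,0.147]); e=np.array([650,227.3])
for k in (103,): print("tcp over eye",e-c*k)
to(np.r_[e-c*103,139],0.147)
E
```

```text
[(0.58, [278.0, 274.0], [-18.5, -1.2, 17.0])]
[(0.47, [180.3, 134.6], array([657.6, 227.2]))]
tcp over eye [548.133 212.159]
pos [423.1 -38.  138.6] toolx yaw 0.144 tilt [-0.002  0.001] shift [ 159.7 -229.6   -0.6] t 9.45 F [-0.3  0.2 -0.8] gap 15.7
 turn about tool z deg -0.2
```

View pics/w3.png

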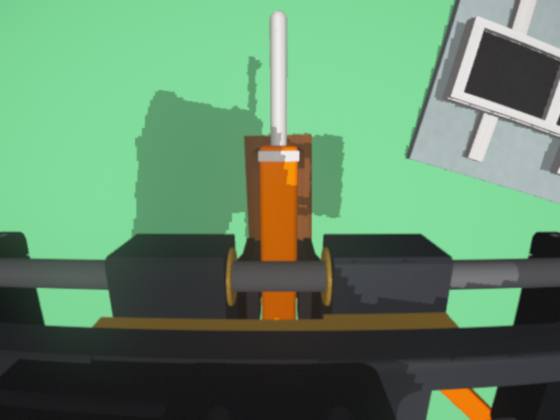

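The hook is held straight in line with the tool, with its shaft end at (278,13). Now moving to a staging point before the mouth.

Call:
step_arm:
  commands:
    - [[10,-23,0],[0,0,0]]
    - [[10,-23,0],[0,0,0]]
    - [[10,-23,0],[0,0,0]]
    - [[10,-23,0],[0,0,0]]
    - [[10,-23,0],[0,0,0]]
    - [[10,-23,0],[0,0,0]]
    - [[10,-23,0],[0,0,0]]
    - [[10,-23,0],[0,0,0]]
    - [[10,-23,0],[0,0,0]]
    - [[10,-23,0],[0,0,0]]
    - [[0,0,0],[0,0,0]]
    - [[0,0,0],[0,0,0]]

```text
time: 10.95
position: [489.4, 202.8, 138.8]
orientation: [3.133, 0.225, -0.003]
force: [-0.0, -0.1, -1.3]
finger_gap: 15.3
grip_force: 40.0
```

```bash
python3 - <<'E'
from h import *
i=eyes.camera_info("wrist"); q,r,s=st(); im=shot("wrist","w4.png")
print("shaft end tool",np.round(r.inv().apply(at_z("wrist",(278,13),q[2]+21,i)-q),1))
e=np.array([650,227.3]); print(proj("wrist",[*e,12],i),proj("wrist",[632,229,0],i))
m=cv2.inRange(cv2.cvtColor(im,cv2.COLOR_RGB2HSV),(0,120,60),(4,255,255))|cv2.inRange(cv2.cvtColor(im,cv2.COLOR_RGB2HSV),(170,120,60),(180,255,255))
n,l,s_,c=cv2.connectedComponentsWithStats(m)
for k in range(1,n):
    if s_[k,4]>30: print(s_[k],np.round(c[k]),np.round(at_z("wrist",c[k],12,i),1))
print([(round(d["p"],2),d["location"],np.round(at_z("wrist",d["location"],12,i)[:2],1)) for d in eyes.landmark_of("tray_eye","wrist")])
im=shot("top","t2.png"); 
m=cv2.inRange(cv2.cvtColor(im,cv2.COLOR_RGB2HSV),(0,90,60),(6,255,255))|cv2.inRange(cv2.cvtColor(im,cv2.COLOR_RGB2HSV),(168,90,60),(180,255,255))
m[:, :165]=0; m[:,200:]=0; m[:125]=0;m[152:]=0
ys,xs=np.where(m>0); print(len(xs),xs.min(),xs.max(),ys.min(),ys.max(),"top ring",np.round(at_z("top",((xs.min()+xs.max())/2,(ys.min()+ys.max())/2),14),1))
to([488.8,203.3,139],0.147)
E
```

```text
shaft end tool [110.8  -1.1 -21.2]
[277.99670733   7.15504705] [273.03776849  33.95427168]
[254   3  16  28 194] [260.  17.] [640.8 240.4  12. ]
[287   3  12  25 161] [293.  14.] [646.7 214.3  12. ]
[(0.56, [277.0, 5.3], array([651.3, 228.3]))]
36 174 186 131 143 top ring [650.7 227.5  14. ]
pos [489.8 202.4 139.3] toolx yaw 0.142 tilt [-0.    -0.001] shift [-0.9 -1.   0.3] t 11.1 F [ 0.1  0.  -1.2] gap 15.3
 turn about tool z deg -0.3
```

View pics/w4.png

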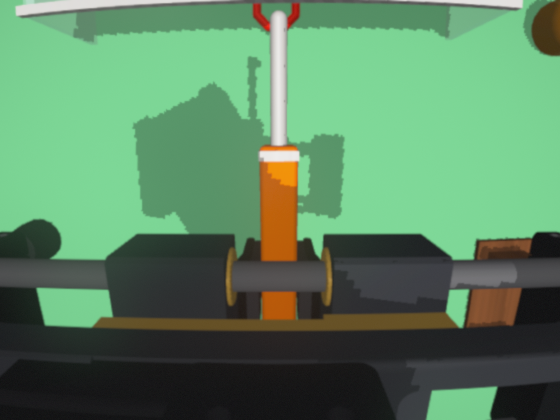

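The wrist view shows the red ring at cols 254–299, just past the mouth lip, in line with the shaft at col 278. Wrist and top views agree on the eye at about (650.5,227.5). Lowering, going in and dropping the tip.

Call:
step_arm:
  commands:
    - [[0,-1,30],[0,0,0]]
    - [[0,0,30],[0,0,0]]
    - [[0,0,20],[0,0,0]]
    - [[0,0,14],[0,0,0]]
    - [[0,0,0],[0,0,0]]
    - [[14,-0.5,0],[0,0,0]]
    - [[14,0,0],[0,0,0]]
    - [[14,0,0],[0,0,0]]
    - [[13,0,0],[0,0,0]]
    - [[0,0,0],[0,0,0]]
    - [[0,0,0],[0,0,0]]

```text
time: 12.48
position: [543.5, 213.3, 45.2]
orientation: [3.133, 0.227, -0.002]
force: [0.0, -0.4, -1.6]
finger_gap: 15.2
grip_force: 40.0
```

```bash
python3 - <<'E'
from h import *
to([544.5,212.0,45],0.142)
im=shot("scene","s2.png"); 
q,r,_=st(); p=r.apply([107,-.7,-17+34])+q; print("tip",np.round(p,1),proj("scene",p),"eye",proj("scene",[650.5,227.5,12]))
c=im[215:305,320:440,::-1]; cv2.imwrite("pics/s2c.png",cv2.convertScaleAbs(cv2.resize(c,(720,540),interpolation=cv2.INTER_CUBIC),alpha=1.4))
E
```

```text
pos [543.5 213.3  45.2] toolx yaw 0.144 tilt [-0.001 -0.   ] shift [0.8 1.4 0.2] t 12.47 F [ 0.  -0.4 -1.6] gap 15.2
 turn about tool z deg 0.1
tip [649.2 229.3  28.2] [373.70306879 248.72618486] eye [372.31415304 252.07138344]
```

View pics/s2c.png

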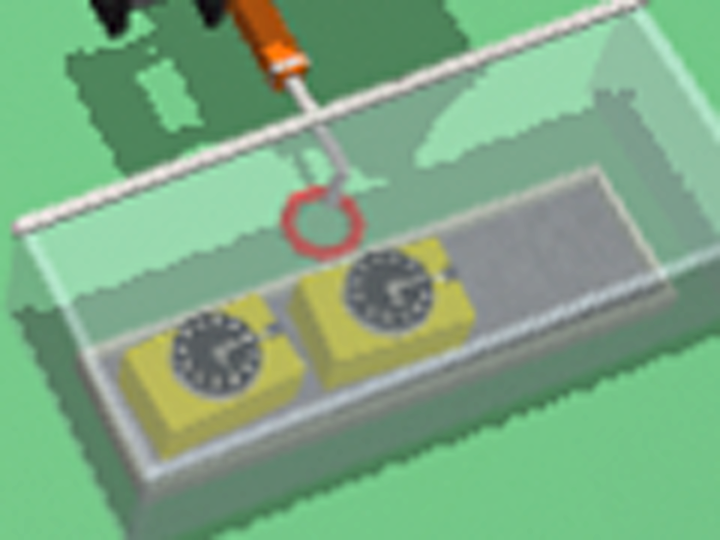

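The scene crop shows the tip at (333,203) just above the ring at (322,222). Its offset matches the projection to within about 1 px. A small correction, then lower.

Call:
step_arm:
  commands:
    - [[1,1.5,0],[0,0,0]]
    - [[0,0,6],[0,0,0]]
    - [[0,0,6],[0,0,0]]
    - [[0,0,6],[0,0,0]]
    - [[0,0,5],[0,0,0]]
    - [[0,0,0],[0,0,0]]
    - [[0,0,0],[0,0,0]]

```text
time: 13.4
position: [545.3, 212.0, 22.6]
orientation: [-3.133, -0.226, -0.0]
force: [-0.0, -1.5, -0.8]
finger_gap: 15.6
grip_force: 40.0
```

```bash
python3 - <<'E'
from h import *
to([544.5,212.0,22],0.142)
im=shot("scene"); c=im[215:305,320:440,::-1]; cv2.imwrite("pics/s3c.png",cv2.convertScaleAbs(cv2.resize(c,(480,360),interpolation=cv2.INTER_CUBIC),alpha=1.4))
E
```

```text
pos [545.3 212.   22.6] toolx yaw 0.144 tilt [0. 0.] shift [-0.8 -0.1  0.6] t 13.4 F [-0.  -1.5 -0.8] gap 15.6
 turn about tool z deg 0.1
```

View pics/s3c.png

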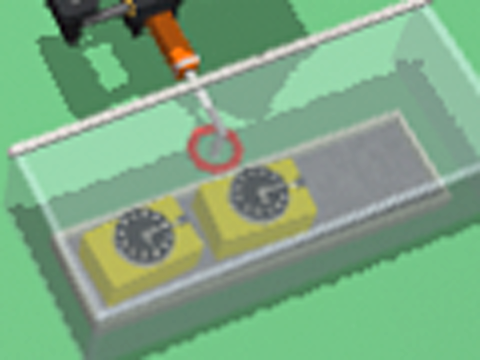

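The tip is down in the ring at (217,148). Dragging out slowly.

Call:
step_arm:
  commands:
    - [[-4,0,0],[0,0,0]]
    - [[-6,0,0],[0,0,0]]
    - [[-6,0,0],[0,0,0]]
    - [[-6,0,0],[0,0,0]]
    - [[-6,0,0],[0,0,0]]
    - [[-6,0,0],[0,0,0]]
    - [[-6,0,0],[0,0,0]]
    - [[-6,0,0],[0,0,0]]
    - [[-6,0,0],[0,0,0]]
    - [[-6,0,0],[0,0,0]]
    - [[-6,0,0],[0,0,0]]
    - [[-6,0,0],[0,0,0]]
    - [[0,0,0],[0,0,0]]

```text
time: 15.08
position: [474.9, 201.6, 22.4]
orientation: [3.133, 0.226, -0.002]
force: [1.1, 0.3, -0.3]
finger_gap: 15.7
grip_force: 40.0
```

```bash
python3 - <<'E'
from h import *
to([397,191,22],0.142)
im=shot("scene"); c=im[155:305,300:460,::-1]; cv2.imwrite("pics/s4c.png",cv2.convertScaleAbs(cv2.resize(c,(640,600),interpolation=cv2.INTER_CUBIC),alpha=1.4))
E
```

```text
pos [474.9 201.6  22.4] toolx yaw 0.144 tilt [-0.001 -0.001] shift [-78.6  -0.8   0.5] t 15.07 F [ 1.1  0.3 -0.3] gap 15.7
 turn about tool z deg 0.1
```

View pics/s4c.png

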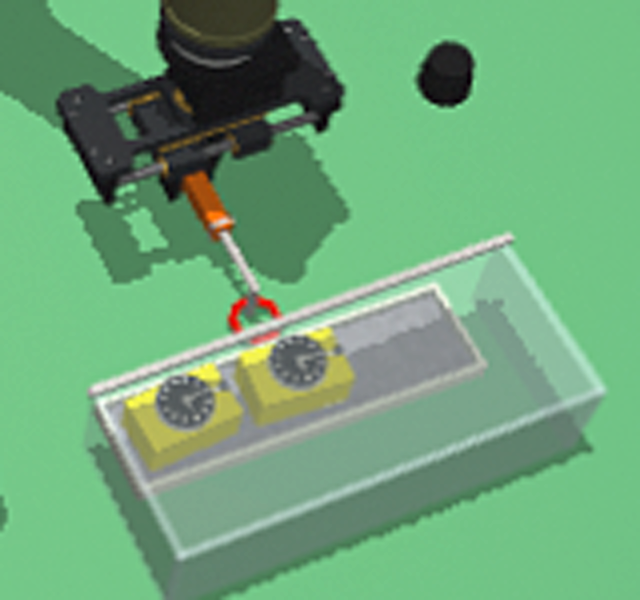

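The tray follows straight, with its front at the mouth. Continuing.

Call:
step_arm:
  commands:
    - [[-6,0,0],[0,0,0]]
    - [[-6,0,0],[0,0,0]]
    - [[-6,0,0],[0,0,0]]
    - [[-6,0,0],[0,0,0]]
    - [[-6,0,0],[0,0,0]]
    - [[-6,0,0],[0,0,0]]
    - [[-6,0,0],[0,0,0]]
    - [[-6,0,0],[0,0,0]]
    - [[-6,0,0],[0,0,0]]
    - [[-6,0,0],[0,0,0]]
    - [[-6,0,0],[0,0,0]]
    - [[-6,0,0],[0,0,0]]
    - [[-6,0,0],[0,0,0]]
    - [[-5,0,0],[0,0,0]]
    - [[0,0,0],[0,0,0]]
    - [[0,0,0],[0,0,0]]

```text
time: 17.12
position: [393.1, 189.6, 22.3]
orientation: [3.133, 0.226, -0.002]
force: [-1.0, 1.2, -1.0]
finger_gap: 15.7
grip_force: 40.0
```

```bash
cat >> h.py <<'E'
def ringtop(im):
    h=cv2.cvtColor(im,cv2.COLOR_RGB2HSV); m=cv2.inRange(h,(0,120,60),(4,255,255))|cv2.inRange(h,(170,120,60),(180,255,255))
    m[:, :140]=0; m[:,240:]=0; ys,xs=np.where(m>0); return len(xs),(xs.min(),xs.max(),ys.min(),ys.max()),at_z("top",((xs.min()+xs.max())/2,(ys.min()+ys.max())/2),14)
def mov(cam,im,info=None,zt=39):
    h=cv2.cvtColor(im,cv2.COLOR_RGB2HSV); m=cv2.inRange(h,(21,110,90),(36,255,255))
    return m
C0=np.array([631.7,228.8]); CX=np.array([0.989,0.147])
E
python3 - <<'E'
from h import *
to([397,191,22],0.142)
q,r,_=st(); p=r.apply([107,-.7,-17])+q; print("tip in cover x",(p[:2]-C0)@CX)
im=shot("top","t3.png"); n,b,e=ringtop(im); print(n,b,np.round(e,1),"eye cover x",(e[:2]-C0)@CX)
im=shot("scene"); c=im[155:305,300:460,::-1]; cv2.imwrite("pics/s5c.png",cv2.convertScaleAbs(cv2.resize(c,(480,450),interpolation=cv2.INTER_CUBIC),alpha=1.4))
E
```

```text
pos [393.1 189.6  22.3] toolx yaw 0.144 tilt [-0.002 -0.001] shift [ 4.1 -0.8  0.3] t 17.12 F [-1.   1.2 -1. ] gap 15.7
 turn about tool z deg 0.1
tip in cover x -134.7287706980147
20 (np.int64(182), np.int64(192), np.int64(183), np.int64(195)) [512.2 205.2  14. ] eye cover x -121.67774921817943
```

Call:
step_arm:
  commands:
    - [[-5,0,0],[0,0,0]]
    - [[-4,0,0],[0,0,0]]
    - [[0,0,0],[0,0,0]]
    - [[0,0,0],[0,0,0]]
    - [[4,0,0],[0,0,0]]
    - [[3,0,0],[0,0,0]]
    - [[0,0,-10],[0,0,0]]
    - [[0,0,-20],[0,0,0]]
    - [[0,0,-40],[0,0,0]]
    - [[0,0,-45],[0,0,0]]
    - [[0,0,0],[0,0,0]]
    - [[0,0,0],[0,0,0]]

```text
time: 18.73
position: [391.5, 189.3, 137.3]
orientation: [3.133, 0.226, -0.001]
force: [-0.1, -0.5, -0.2]
finger_gap: 15.9
grip_force: 40.0
```

```bash
python3 - <<'E'
from h import *
to([424,-38.2,137],0.143)
im=shot("top","t4.png"); n,b,e=ringtop(im); print(n,b,np.round(e,1),"eye cover x",(e[:2]-C0)@CX)
E
```

```text
pos [391.5 189.3 137.3] toolx yaw 0.144 tilt [-0.    -0.001] shift [ -0.5 229.8   0.4] t 18.73 F [-0.1 -0.5 -0.2] gap 15.9
 turn about tool z deg 0.1
25 (np.int64(180), np.int64(191), np.int64(187), np.int64(199)) [501.6 209.   14. ] eye cover x -131.61743360578225
```

Call:
step_arm:
  commands:
    - [[6,23,0],[0,0,0]]
    - [[6,23,0],[0,0,0]]
    - [[6,23,0],[0,0,0]]
    - [[6,23,0],[0,0,0]]
    - [[0,23,0],[0,0,0]]
    - [[0,23,0],[0,0,0]]
    - [[-6,23,0],[0,0,0]]
    - [[-6,23,0],[0,0,0]]
    - [[-6,23,0],[0,0,0]]
    - [[-6,23,0],[0,0,0]]
    - [[0,0,0],[0,0,0]]
    - [[0,0,0],[0,0,0]]

```text
time: 20.27
position: [424.4, -37.0, 136.6]
orientation: [-3.132, -0.227, 0.003]
force: [0.2, 0.6, -0.7]
finger_gap: 15.5
grip_force: 40.0
```

```bash
python3 - <<'E'
from h import *
to([424,-38.2,40],0.143)
E
```

```text
pos [424.4 -37.  136.6] toolx yaw 0.145 tilt [-0.002  0.001] shift [-0.4  1.3 96.6] t 20.27 F [ 0.2  0.6 -0.7] gap 15.5
 turn about tool z deg 0.1
```

Call:
step_arm:
  commands:
    - [[-0.5,1,30],[0,0,0]]
    - [[0,0,30],[0,0,0]]
    - [[0,0,15],[0,0,0]]
    - [[0,0,10],[0,0,0]]
    - [[0,0,6],[0,0,0]]
    - [[0,0,4],[0,0,0]]
    - [[0,0,0],[0,0,0]]
    - [[0,0,0],[0,0,0]]

```text
time: 21.28
position: [424.9, -39.2, 42.9]
orientation: [3.133, 0.226, 0.001]
force: [-0.4, -0.2, -1.0]
finger_gap: 15.7
grip_force: 40.0
```

```bash
python3 - <<'E'
from h import *
to([424,-38.2,39.5],0.143)
E
```

```text
pos [424.9 -39.2  42.9] toolx yaw 0.144 tilt [ 0.001 -0.   ] shift [-0.8 -1.2  3.4] t 21.27 F [-0.4 -0.2 -1. ] gap 15.7
 turn about tool z deg 0.1
```

Call:
step_arm:
  commands:
    - [[0,-1,2],[0,0,0]]
    - [[0,0,1.5],[0,0,0]]
    - [[0,0,0],[0,0,0]]
    - [[0,0,0],[0,0,0]]

```text
time: 21.78
position: [424.5, -38.1, 39.5]
orientation: [3.133, 0.226, -0.0]
force: [-3.3, 0.7, 5.2]
finger_gap: 15.8
grip_force: 40.0
```

Call:
step_arm:
  commands:
    - [[0,0,0],[0,0,0]]
    - [[0,0,0],[0,0,0]]
    - [[0,0,0],[0,0,0]]
    - [[0,0,0],[0,0,0]]
    - [[0,0,0],[0,0,0]]
    - [[0,0,0],[0,0,0]]
    - [[0,0,0],[0,0,0]]
    - [[0,0,0],[0,0,0]]
  grip: 0.9

```text
time: 22.78
position: [424.4, -38.1, 39.0]
orientation: [3.133, 0.226, -0.0]
force: [-0.5, 0.9, 0.0]
finger_gap: 77.0
grip_force: 0.0
```

Call:
step_arm:
  commands:
    - [[0,0,-20],[0,0,0]]
    - [[0,0,-40],[0,0,0]]
    - [[0,0,-50],[0,0,0]]
    - [[0,0,-50],[0,0,0]]
    - [[0,0,-50],[0,0,0]]
    - [[0,0,-50],[0,0,0]]
    - [[0,0,0],[0,0,0]]
    - [[0,0,0],[0,0,0]]

```text
time: 23.78
position: [424.1, -38.1, 298.5]
orientation: [3.133, 0.226, -0.001]
force: [-0.6, 0.2, -0.4]
finger_gap: 78.6
grip_force: 0.0
```

```bash
python3 - <<'E'
from h import *
i=eyes.camera_info("wrist"); im=shot("wrist","w5.png"); im=im[:,:,::-1]
m=cv2.inRange(cv2.cvtColor(im,cv2.COLOR_BGR2HSV),(4,170,80),(20,255,255))
n,l,s,c=cv2.connectedComponentsWithStats(m)
for k in range(1,n):
    if s[k,4]>500:
        ys,xs=np.where(l==k); r=cv2.minAreaRect(np.c_[xs,ys].astype(np.float32)); w=np.array([at_z("wrist",b,68,i)[:2] for b in cv2.boxPoints(r)])
        print(s[k,4],np.round(r[0]),np.round(w,1).tolist())
# tray on top
im=shot("top","t5.png"); m=mov("top",im); m[:,:100]=0; m[:,260:]=0; m[:60]=0; m[260:]=0
n,l,s,c=cv2.connectedComponentsWithStats(m)
for k in range(1,n):
    if s[k,4]>60: print(s[k],np.round(c[k]),np.round(at_z("top",c[k],36)[:2],1))
print([(round(d["p"],2),np.round(d["location"]).tolist(),np.round(at_z("top",d["location"],26)[:2]).tolist()) for d in eyes.landmark_of("movement1_mid","top")])
print(ringtop(im))
cv2.imwrite("pics/c5.png",cv2.convertScaleAbs(cv2.resize(im[80:240,100:310,::-1],(788,600),interpolation=cv2.INTER_CUBIC),alpha=1.5))
to([540,150,320],0.14)
E
```

```text
1234 [278. 186.] [[473.5, -22.1], [475.7, -37.2], [367.1, -53.5], [364.7, -37.3]]
[219 157  12  18 139] [225. 165.] [572.5 104. ]
[202 160  13  18 113] [206. 169.] [561.9 152.1]
[186 162  11  18 141] [192. 171.] [558.2 189.1]
[170 172  12   9  67] [174. 177.] [541.4 235.9]
[(0.91, [215.0, 166.0], [571.0, 130.0])]
(13, (np.int64(182), np.int64(192), np.int64(187), np.int64(198)), array([502.92657697, 205.03157936,  14.        ]))
pos [423.6 -38.1 297.5] toolx yaw 0.144 tilt [-0.003  0.001] shift [ 142.1 -169.4  -22.7] t 23.93 F [ 0.5 -0.9 -0.8] gap 78.4
 turn about tool z deg 0.2
```

View pics/c5.png

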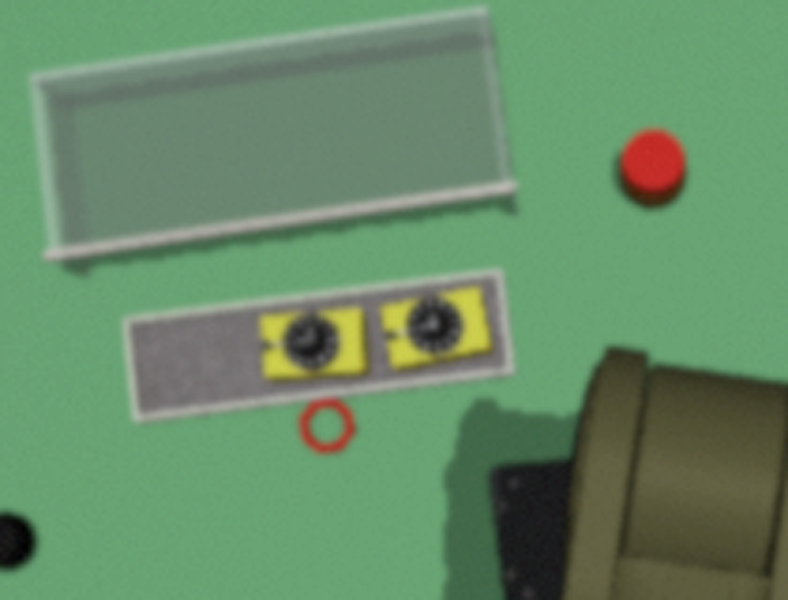

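The hook is back at its seat, in the same place as before. The tray is out, with movements at crop (313,341) and (436,325). Moving over them to look closely.

Call:
step_arm:
  commands:
    - [[16,-17,0],[0,0,0]]
    - [[16,-17,0],[0,0,0]]
    - [[16,-17,0],[0,0,0]]
    - [[16,-17,0],[0,0,0]]
    - [[16,-17,0],[0,0,0]]
    - [[16,-17,0],[0,0,0]]
    - [[16,-17,0],[0,0,0]]
    - [[16,-17,0],[0,0,0]]
    - [[16,-17,0],[0,0,0]]
    - [[16,-17,0],[0,0,0]]
    - [[0,0,0],[0,0,0]]
    - [[0,0,0],[0,0,0]]

```text
time: 25.42
position: [557.8, 152.3, 298.2]
orientation: [3.133, 0.226, -0.003]
force: [-0.5, -0.1, 0.1]
finger_gap: 78.7
grip_force: 0.0
```

```bash
cat >> h.py <<'E'
def blocks(cam,im,info,zt,zone=None):
    """yellow blocks: filled rect at top face height zt"""
    m=mov(cam,im)
    if zone: x0,y0,x1,y1=zone; k=np.zeros_like(m); k[y0:y1,x0:x1]=m[y0:y1,x0:x1]; m=k
    m=cv2.morphologyEx(m,cv2.MORPH_CLOSE,np.ones((5,5),np.uint8))
    cs,_=cv2.findContours(m,cv2.RETR_EXTERNAL,cv2.CHAIN_APPROX_NONE); out=[]
    for c in cs:
        if cv2.contourArea(c)<200: continue
        r=cv2.minAreaRect(c.astype(np.float32)); w=np.array([at_z(cam,b,zt,info)[:2] for b in cv2.boxPoints(r)])
        e=[np.linalg.norm(w[1]-w[0]),np.linalg.norm(w[2]-w[1])]; v=(w[1]-w[0]) if e[0]>e[1] else (w[2]-w[1])
        a=np.arctan2(v[1],v[0])%np.pi-np.pi/2
        print("block px",np.round(r[0]),"centre",np.round(w.mean(0),1),"size",np.round(e,1),"yaw %.3f"%a)
E
python3 - <<'E'
from h import *
i=eyes.camera_info("wrist"); im=shot("wrist","w6.png"); blocks("wrist",im,i,39)
print([(round(d["p"],2),np.round(d["location"]).tolist(),np.round(at_z("wrist",d["location"],26,i)[:2],1).tolist()) for d in eyes.landmark_of("movement1_mid","wrist")])
h=cv2.HoughCircles(cv2.cvtColor(im,cv2.COLOR_RGB2GRAY),cv2.HOUGH_GRADIENT,1,40,param1=100,param2=20,minRadius=10,maxRadius=25)
if h is not None:
    for c in h[0]: print(np.round(c),np.round(at_z("wrist",c[:2],47,i)[:2],1))
to([560,150,300],0.14)
E
```

```text
block px [396. 321.] centre [370.9 -62.7] size [508.1  25.2] yaw 0.157
block px [297. 174.] centre [568.7 130.6] size [69.3 46.1] yaw 0.221
block px [232. 174.] centre [557.  214.7] size [46.  70.2] yaw 0.087
[(0.76, [297.0, 177.0], [563.6, 129.1])]
[230. 176.  15.] [555.9 214.8]
[434. 100.  18.] [684.9 -21.4]
[294. 176.  19.] [566.  135.3]
[394. 230.  11.] [514.   -9.8]
pos [558.  151.9 298.8] toolx yaw 0.143 tilt [-0.    -0.001] shift [ 1.7  2.2 -1.2] t 25.52 F [-0.  -0.7  0.1] gap 78.2
 turn about tool z deg 0.2
```

View pics/w6.png

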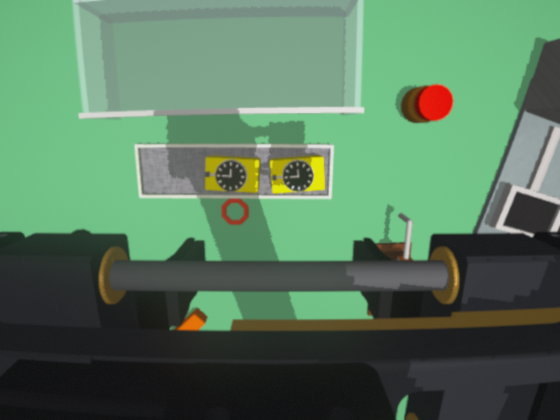

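The wrist view shows movement A at (297,174) and B at (232,174) in the tray, with yaws 0.22 and 0.09. Planning the grip on A.

```bash
python3 - <<'E'
from h import *
print(np.round(ctrl.get_state()["joints"],3)); to([568.7,130.6,130],0.221-np.pi/2); to([568.7,130.6,130],0.221+np.pi/2)
E
```

```text
[ 0.376  0.219 -0.809  1.491  0.159  1.5   -1.86 ]
pos [558.  151.9 298.8] toolx yaw 0.143 tilt [-0.    -0.001] shift [  7.6  22.5 168.8] t 25.52 F [-0.  -0.7  0.1] gap 78.2
 turn about tool z deg 85.5
pos [558.  151.9 298.8] toolx yaw 0.143 tilt [-0.    -0.001] shift [  7.6  22.5 168.8] t 25.52 F [-0.  -0.7  0.1] gap 78.2
 turn about tool z deg -94.5
```

Call:
step_arm:
  commands:
    - [[7,22,0],[0,0,0]]
    - [[0,0,20],[0,0,-9.5]]
    - [[0,0,20],[0,0,-9.5]]
    - [[0,0,20],[0,0,-9.5]]
    - [[0,0,20],[0,0,-9.5]]
    - [[0,0,0],[0,0,-9.5]]
    - [[0,0,0],[0,0,-9.5]]
    - [[0,0,0],[0,0,-9.5]]
    - [[0,0,0],[0,0,-9.5]]
    - [[0,0,0],[0,0,-9.5]]
    - [[0,0,0],[0,0,-9]]
    - [[0,0,0],[0,0,0]]
    - [[0,0,0],[0,0,0]]
  grip: 0.72

```text
time: 27.15
position: [568.8, 131.0, 219.0]
orientation: [1.966, 2.45, -0.001]
force: [-0.4, 0.6, -0.4]
finger_gap: 62.9
grip_force: 0.0
```

```bash
python3 - <<'E'
from h import *
i=eyes.camera_info("wrist"); im=shot("wrist","w7.png"); blocks("wrist",im,i,39)
h=cv2.HoughCircles(cv2.cvtColor(im,cv2.COLOR_RGB2GRAY),cv2.HOUGH_GRADIENT,1,40,param1=100,param2=20,minRadius=10,maxRadius=32)
if h is not None:
    for c in h[0]: print(np.round(c),np.round(at_z("wrist",c[:2],47,i)[:2],1))
to([568.7,130.6,22],0.221+np.pi/2); print(np.round(ctrl.get_state()["joints"],2))
E
```

```text
block px [281. 324.] centre [605.3 -24.1] size [203.2  13.9] yaw -1.353
block px [140. 275.] centre [432.1   2. ] size [70.1 25.4] yaw 0.038
block px [278. 192.] centre [566.7 131.4] size [42.6 71.5] yaw 0.232
block px [284. 110.] centre [555.3 215. ] size [69.6 43.7] yaw 0.062
[284. 110.  20.] [555.1 215.9]
[234. 108.  19.] [506.6 207.3]
[278. 194.  18.] [566.8 131.1]
pos [568.7 131.4 219. ] toolx yaw 1.790 tilt [ 0.    -0.001] shift [ -0.6  -0.2 197. ] t 27.2 F [ 0.2 -0.8  1.2] gap 62.9
 turn about tool z deg -0.1
[ 0.58  0.34 -1.04  1.6   0.3   1.37 -0.28]
```

View pics/w7.png

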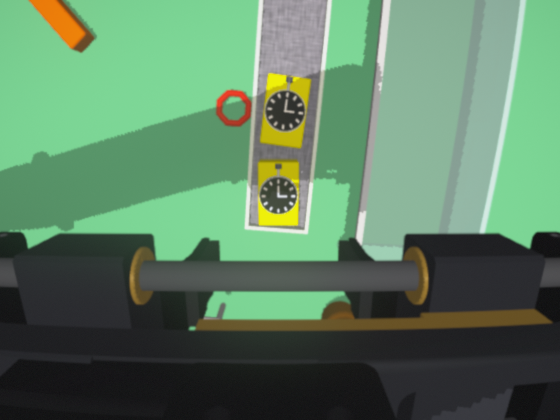

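The wrist view shows A at (278,193) centred between the fingers, and B at (284,110). Going down to grip A.

Call:
step_arm:
  commands:
    - [[0,-1.5,40],[0,0,0]]
    - [[0,0,40],[0,0,0]]
    - [[0,0,40],[0,0,0]]
    - [[0,0,35],[0,0,0]]
    - [[0,0,22],[0,0,0]]
    - [[0,0,12],[0,0,0]]
    - [[0,0,7],[0,0,0]]
    - [[0,0,0],[0,0,0]]
    - [[0,0,0],[0,0,0]]

```text
time: 28.32
position: [567.7, 132.2, 24.0]
orientation: [1.96, 2.453, 0.002]
force: [0.2, -0.2, 0.3]
finger_gap: 62.5
grip_force: 0.0
```

```bash
python3 - <<'E'
from h import *
to([567.3,131.2,22],0.225+np.pi/2)
E
```

```text
pos [567.7 132.2  24. ] toolx yaw 1.793 tilt [0.002 0.   ] shift [-0.9 -0.6  2. ] t 28.32 F [ 0.2 -0.2  0.3] gap 62.5
 turn about tool z deg -0.1
```

Call:
step_arm:
  commands:
    - [[0,-0.5,1.5],[0,0,0]]
    - [[0,0,0],[0,0,0]]
    - [[0,0,0],[0,0,0]]
    - [[0,0,0],[0,0,0]]
    - [[0,0,0],[0,0,0]]
    - [[0,0,0],[0,0,0]]
    - [[0,0,0],[0,0,0]]
  grip: 0
  force: 25

```text
time: 29.2
position: [566.7, 131.9, 21.7]
orientation: [1.961, 2.454, 0.0]
force: [-0.2, -0.2, 1.9]
finger_gap: 44.0
grip_force: 25.0
```

Call:
step_arm:
  commands:
    - [[0,0,-10],[0,0,0]]
    - [[0,0,-25],[0,0,0]]
    - [[0,0,-40],[0,0,0]]
    - [[0,0,-40],[0,0,0]]
    - [[0,0,-30],[0,0,0]]
    - [[0,0,0],[0,0,0]]

```text
time: 29.95
position: [567.7, 132.7, 169.0]
orientation: [1.959, 2.452, 0.005]
force: [-0.0, 0.1, -2.3]
finger_gap: 43.6
grip_force: 25.0
```

```bash
python3 - <<'E'
from h import *
to([562.6,-214.5,170],-0.109+np.pi/2)
E
```

```text
pos [567.7 132.7 169. ] toolx yaw 1.794 tilt [0.004 0.   ] shift [-337.5  -81.7   -1.1] t 29.95 F [-0.   0.1 -2.3] gap 43.6
 turn about tool z deg 19.0
```

Grip on A holds at 44 mm. Carrying it over the far nest, from where the other nests can be measured.

Call:
step_arm:
  commands:
    - [[0,0,-20],[0,0,0]]
    - [[-42,-12,-20],[0,0,0]]
    - [[-42,-12,0],[0,0,0]]
    - [[-42,-12,0],[0,0,0]]
    - [[-42,-12,0],[0,0,0]]
    - [[-42,-12,0],[0,0,0]]
    - [[-42,-12,0],[0,0,0]]
    - [[-42,-12,0],[0,0,0]]
    - [[-42,-12,0],[0,0,0]]
    - [[-42,-12,0],[0,0,0]]
    - [[-42,-12,0],[0,0,0]]
    - [[-42,-11,0],[0,0,0]]
    - [[-42,-11,0],[0,0,0]]
    - [[0,0,0],[0,0,6.5]]
    - [[0,0,0],[0,0,6.5]]
    - [[0,0,0],[0,0,6]]
    - [[0,0,0],[0,0,0]]
    - [[0,0,0],[0,0,0]]

```text
time: 32.2
position: [539.1, -390.9, 206.3]
orientation: [-2.337, -2.099, 0.0]
force: [0.1, -0.0, -1.7]
finger_gap: 43.4
grip_force: 25.0
```

```bash
cat >> h.py <<'E'
def floors(cam,im,info,box=None,thr=60,z=29):
    g=im.max(axis=2); m=(g<thr).astype(np.uint8)
    if box: x0,y0,x1,y1=box; k=np.zeros_like(m); k[y0:y1,x0:x1]=m[y0:y1,x0:x1]; m=k
    cs,_=cv2.findContours(m,cv2.RETR_EXTERNAL,cv2.CHAIN_APPROX_NONE)
    for c in cs:
        if cv2.contourArea(c)<150: continue
        r=cv2.minAreaRect(c.astype(np.float32)); w=np.array([at_z(cam,b,z,info)[:2] for b in cv2.boxPoints(r)])
        e=[np.linalg.norm(w[1]-w[0]),np.linalg.norm(w[2]-w[1])]; v=(w[1]-w[0]) if e[0]>e[1] else (w[2]-w[1])
        print("floor px",np.round(r[0]),"centre",np.round(w.mean(0),1),"size",np.round(e,1),"yaw %.3f"%(np.arctan2(v[1],v[0])%np.pi-np.pi/2))
E
python3 - <<'E'
from h import *
i=eyes.camera_info("wrist"); im=shot("wrist","w8.png"); floors("wrist",im,i,(0,0,560,240))
blocks("wrist",im,i,st()[0][2]-17+34,(150,100,420,240))
print([(round(d["p"],2),np.round(d["location"]).tolist(),np.round(at_z("wrist",d["location"],49,i)[:2],1).tolist()) for d in eyes.landmark_of("nest1","wrist")])
to([543,-392,46],-0.109+np.pi/2)
E
```

```text
floor px [424. 236.] centre [ 694.1 -455.7] size [114.8   6. ] yaw 1.458
floor px [283. 104.] centre [ 552.  -300.4] size [46.9 72.6] yaw -0.091
floor px [283.  42.] centre [ 558.1 -242.6] size [12.  46.3] yaw 1.464
floor px [494.  74.] centre [ 771.4 -291.7] size [149.7  68.7] yaw -0.110
block px [278. 216.] centre [ 541.  -363.2] size [42.1 21.9] yaw 1.463
[(0.97, [284.0, 104.0], [553.0, -302.3]), (0.89, [284.0, 3.0], [561.8, -214.1]), (0.62, [280.0, 197.0], [539.1, -389.8])]
pos [ 539.1 -391.   206.4] toolx yaw 1.463 tilt [-0.  0.] shift [ -0.7   4.  160.4] t 32.3 F [-0.4  0.3 -1.6] gap 43.6
 turn about tool z deg 0.1
```

View pics/w8.png

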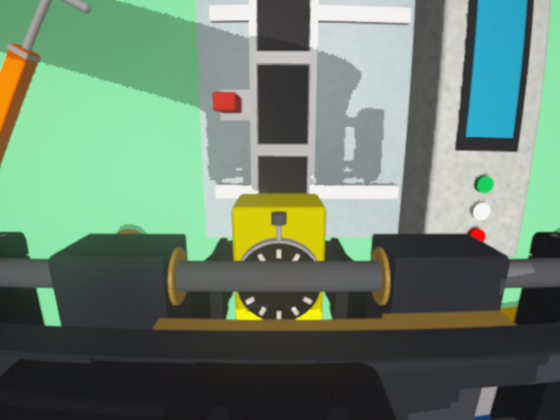

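The wrist view shows the middle nest at (283,104), the far nest under the held block (278,216), and the handle at (225,101) beside the middle nest, so nests 1 and 3 give finger room. Lowering A into the far nest.

Call:
step_arm:
  commands:
    - [[0,4,40],[0,0,0]]
    - [[0,0,40],[0,0,0]]
    - [[0,0,35],[0,0,0]]
    - [[0,0,20],[0,0,0]]
    - [[0,0,10],[0,0,0]]
    - [[0,0,0],[0,0,0]]
    - [[0,0,0],[0,0,0]]

```text
time: 33.17
position: [544.2, -392.0, 63.1]
orientation: [2.337, 2.095, 0.001]
force: [0.5, -0.7, -0.8]
finger_gap: 43.5
grip_force: 25.0
```

```bash
python3 - <<'E'
from h import *
to([543,-390.5,45],-0.109+np.pi/2)
E
```

```text
pos [ 544.2 -392.    63.1] toolx yaw 1.462 tilt [ 0.002 -0.002] shift [ 1.3 -1.4 18.1] t 33.17 F [ 0.5 -0.7 -0.8] gap 43.5
 turn about tool z deg 0.0
```

Call:
step_arm:
  commands:
    - [[1,-1,6],[0,0,0]]
    - [[0,0,5],[0,0,0]]
    - [[0,0,3],[0,0,0]]
    - [[0,0,2],[0,0,0]]
    - [[0,0,1],[0,0,0]]
    - [[0,0,0],[0,0,0]]
    - [[0,0,0],[0,0,0]]

```text
time: 34.05
position: [542.5, -390.4, 44.7]
orientation: [2.339, 2.097, -0.0]
force: [-0.5, 0.4, -0.5]
finger_gap: 43.6
grip_force: 25.0
```

```bash
python3 - <<'E'
from h import *
to([543,-390.5,45],-0.109+np.pi/2)
E
```

```text
pos [ 542.5 -390.4   44.7] toolx yaw 1.462 tilt [ 0. -0.] shift [-0.   0.6 -0.3] t 34.05 F [-0.5  0.4 -0.5] gap 43.6
 turn about tool z deg 0.0
```

Call:
step_arm:
  commands:
    - [[0,0,0],[0,0,0]]
    - [[0,0,0],[0,0,0]]
    - [[0,0,0],[0,0,0]]
    - [[0,0,0],[0,0,0]]
    - [[0,0,0],[0,0,0]]
  grip: 0.72

```text
time: 34.67
position: [542.3, -390.4, 44.5]
orientation: [2.339, 2.097, -0.0]
force: [0.1, -0.5, 0.1]
finger_gap: 62.2
grip_force: 0.0
```

Call:
step_arm:
  commands:
    - [[0,0,-10],[0,0,0]]
    - [[0,0,-25],[0,0,0]]
    - [[0,0,-40],[0,0,0]]
    - [[0,0,-40],[0,0,0]]
    - [[0,0,-40],[0,0,0]]
    - [[0,0,-15],[0,0,0]]
    - [[-20,0,0],[0,0,0]]
    - [[-30,0,0],[0,0,0]]
    - [[0,0,0],[0,0,0]]
    - [[0,0,0],[0,0,0]]

```text
time: 35.92
position: [536.1, -440.1, 212.5]
orientation: [-2.337, -2.094, -0.0]
force: [0.9, 0.9, 0.8]
finger_gap: 62.2
grip_force: 0.0
```

```bash
python3 - <<'E'
from h import *
i=eyes.camera_info("wrist"); im=shot("wrist","w9.png"); floors("wrist",im,i,(0,0,560,235)); blocks("wrist",im,i,62,(150,20,420,240))
print([(round(d["p"],2),np.round(d["location"]).tolist(),np.round(at_z("wrist",d["location"],49,i)[:2],1).tolist()) for d in eyes.landmark_of("movement1_mid","wrist")])
im=shot("top"); blocks("top",im,None,62,(320,120,450,230)); blocks("top",im,None,39,(130,120,260,220))
to([556,215,220],0.08+np.pi/2)
E
```

```text
floor px [281. 150.] centre [ 541.6 -394.3] size [37.9 39.4] yaw 0.689
floor px [280.  54.] centre [ 551.3 -301.4] size [46.8 73. ] yaw -0.098
floor px [490.  46.] centre [ 767.4 -311. ] size [93.5 68.5] yaw -0.112
block px [280. 148.] centre [ 541.3 -391.9] size [42.5 68.3] yaw -0.094
[(0.93, [279.0, 149.0], [540.4, -391.9])]
pos [ 537.2 -439.   214. ] toolx yaw 1.463 tilt [-0.001  0.001] shift [652.3 -51.4  -5.4] t 36.08 F [0.4 1.  0. ] gap 63.0
 turn about tool z deg -10.7
```

A is seated at (541,-392), about 2 mm from the nest's centre. Going back for B.

Call:
step_arm:
  commands:
    - [[41,-3,0],[0,0,0]]
    - [[41,-3,0],[0,0,0]]
    - [[41,-3,0],[0,0,0]]
    - [[41,-3,0],[0,0,0]]
    - [[41,-3,0],[0,0,0]]
    - [[41,-3,0],[0,0,0]]
    - [[41,-3,0],[0,0,0]]
    - [[41,-3,0],[0,0,0]]
    - [[41,-3,0],[0,0,0]]
    - [[41,-3,0],[0,0,0]]
    - [[41,-3,0],[0,0,0]]
    - [[41,-3,0],[0,0,0]]
    - [[41,-3,0],[0,0,0]]
    - [[41,-4,0],[0,0,-5.5]]
    - [[41,-4,0],[0,0,-5]]
    - [[38,-4,0],[0,0,0]]
    - [[0,0,0],[0,0,0]]
    - [[0,0,0],[0,0,0]]

```text
time: 38.33
position: [546.2, 213.6, 214.5]
orientation: [2.136, 2.302, -0.001]
force: [0.8, -0.4, 0.8]
finger_gap: 62.4
grip_force: 0.0
```

```bash
python3 - <<'E'
from h import *
i=eyes.camera_info("wrist"); im=shot("wrist","w10.png"); blocks("wrist",im,i,39,(100,20,450,236))
h=cv2.HoughCircles(cv2.cvtColor(im,cv2.COLOR_RGB2GRAY),cv2.HOUGH_GRADIENT,1,40,param1=100,param2=20,minRadius=14,maxRadius=32)
if h is not None:
    for c in h[0]: print(np.round(c),np.round(at_z("wrist",c[:2],47,i)[:2],1))
print([(round(d["p"],2),np.round(d["location"]).tolist(),np.round(at_z("wrist",d["location"],26,i)[:2],1).tolist()) for d in eyes.landmark_of("movement1_mid","wrist")])
to([555.5,215,22],0.075+np.pi/2)
E
```

```text
block px [278. 181.] centre [543.6 226.3] size [43.1 70.9] yaw 0.155
[278. 184.  19.] [544.3 225.1]
[236. 188.  14.] [501.7 218.9]
[]
pos [546.8 212.4 214.4] toolx yaw 1.643 tilt [ 0.    -0.001] shift [  2.2   8.9 192.4] t 38.42 F [ 0.4 -0.4  0.9] gap 62.9
 turn about tool z deg -0.1
```

B now reads (543.6,226.3), not (555.5,215), so it may have been knocked. Re-measuring from the wrist and top cameras.

```bash
python3 - <<'E'
from h import *
i=eyes.camera_info("wrist"); im=shot("wrist","w11.png"); blocks("wrist",im,i,39,(100,20,450,236))
h=cv2.cvtColor(im,cv2.COLOR_RGB2HSV); m=cv2.inRange(h,(0,120,60),(4,255,255))|cv2.inRange(h,(170,120,60),(180,255,255)); m[236:]=0
n,l,s,c=cv2.connectedComponentsWithStats(m)
for k in range(1,n):
    if s[k,4]>40: print("red",s[k],np.round(at_z("wrist",(s[k,0]+s[k,2]/2,s[k,1]+s[k,3]/2),14,i)[:2],1))
for n in ("movement1_mid","tray_mid","tray_eye"): print(n,[(round(d["p"],2),np.round(d["location"]).tolist(),np.round(at_z("wrist",d["location"],{"m":26,"t":8}[n[0]],i)[:2],1).tolist()) for d in eyes.landmark_of(n,"wrist")])
im=shot("top"); m=mov("top",im); m[:,:130]=0; m[:,260:]=0; m[:120]=0; m[230:]=0
ys,xs=np.where(m>0); print("top yellow",len(xs),xs.min(),xs.max(),ys.min(),ys.max())
print(ringtop(im)); 
for n in ("movement1_mid",): print(n,[(round(d["p"],2),np.round(d["location"]).tolist(),np.round(at_z("top",d["location"],26)[:2],1).tolist()) for d in eyes.landmark_of(n,"top")])
im=shot("scene")
print("scene eye/mov proj old",proj("scene",[503,205,14]),proj("scene",[555.5,215,39]),"new",proj("scene",[543.6,226.3,39]))
m=mov("scene",im); m[:,:280]=0; m[:,460:]=0;m[:150]=0; ys,xs=np.where(m>0); print("scene yellow",len(xs),xs.mean() if len(xs) else 0,ys.mean() if len(ys) else 0)
for n in ("movement1_mid","tray_eye"): print(n,[(round(d["p"],2),np.round(d["location"]).tolist(),np.round(at_z("scene",d["location"],26 if n[0]=="m" else 12)[:2],1).tolist()) for d in eyes.landmark_of(n,"scene")])
E
```

```text
block px [277. 180.] centre [543.6 226.3] size [43.  70.7] yaw 0.152
red [230 175  22  14  49] [503.1 218.2]
movement1_mid []
tray_mid [(0.57, [285.0, 184.0], [552.4, 218.1])]
tray_eye [(0.67, [241.0, 188.0], [503.3, 210.2])]
top yellow 87 183 193 166 180Traceback (most recent call last):
  File "<stdin>", line 10, in <module>
  File "h.py", line 31, in ringtop
    m[:, :140]=0; m[:,240:]=0; ys,xs=np.where(m>0); return len(xs),(xs.min(),xs.max(),ys.min(),ys.max()),at_z("top",((xs.min()+xs.max())/2,(ys.min()+ys.max())/2),14)
                                                                    ~~~~~~^^
    return umr_minimum(a, axis, None, out, keepdims, initial, where)
ValueError: zero-size array to reduction operation minimum which has no identity
```

Call:
step_arm:
  commands:
    - [[-20,0,0],[0,0,0]]
    - [[-30,0,0],[0,0,0]]
    - [[0,0,0],[0,0,0]]
    - [[0,0,0],[0,0,0]]

```text
time: 39.17
position: [549.9, 164.4, 214.6]
orientation: [-2.137, -2.302, -0.001]
force: [0.8, 0.3, 0.0]
finger_gap: 63.1
grip_force: 0.0
```

```bash
python3 - <<'E'
from h import *
i=eyes.camera_info("wrist"); im=shot("wrist","w12.png"); blocks("wrist",im,i,39,(100,20,450,236))
h=cv2.cvtColor(im,cv2.COLOR_RGB2HSV); m=cv2.inRange(h,(0,120,60),(4,255,255))|cv2.inRange(h,(170,120,60),(180,255,255)); m[236:]=0
n,l,s,c=cv2.connectedComponentsWithStats(m)
for k in range(1,n):
    if s[k,4]>40: print("red",s[k],np.round(at_z("wrist",(s[k,0]+s[k,2]/2,s[k,1]+s[k,3]/2),14,i)[:2],1))
for n in ("movement1_mid","tray_mid","tray_eye"): print(n,[(round(d["p"],2),np.round(d["location"]).tolist(),np.round(at_z("wrist",d["location"],{"m":26,"t":8}[n[0]],i)[:2],1).tolist()) for d in eyes.landmark_of(n,"wrist")])
hc=cv2.HoughCircles(cv2.cvtColor(im,cv2.COLOR_RGB2GRAY),cv2.HOUGH_GRADIENT,1,40,param1=100,param2=20,minRadius=14,maxRadius=32)
if hc is not None:
    for c in hc[0]: print(np.round(c),np.round(at_z("wrist",c[:2],47,i)[:2],1))
# tray outline: white rim, z=15
g=((h[:,:,1]<45)&(h[:,:,2]>110)).astype(np.uint8); g[236:]=0
cs,_=cv2.findContours(g,cv2.RETR_EXTERNAL,cv2.CHAIN_APPROX_NONE)
for c in cs:
    if cv2.contourArea(c)>1500:
        w=np.array([at_z("wrist",b,15,i)[:2] for b in cv2.boxPoints(cv2.minAreaRect(c.astype(np.float32)))]); print("white",np.round(w).tolist())
E
```

```text
block px [278. 134.] centre [544.  225.5] size [43.  69.6] yaw 0.159
red [221 131  33  33 260] [500.6 208.4]
movement1_mid []
tray_mid [(0.59, [288.0, 141.0], [555.2, 219.0])]
tray_eye [(0.88, [240.0, 145.0], [502.7, 211.1])]
[278. 136.  20.] [543.4 225. ]
[236. 144.  14.] [503.4 213.4]
white [[501.0, 346.0], [574.0, 355.0], [611.0, 116.0], [527.0, 106.0]]
white [[765.0, 129.0], [725.0, 381.0], [739.0, 382.0], [780.0, 130.0]]
white [[627.0, 368.0], [637.0, 370.0], [678.0, 121.0], [666.0, 120.0]]
```

B reads consistently at (544,225.5), yaw 0.157, with its dial centred on the block, so it is upright. It was knocked but is still in the tray. Re-aiming.

```bash
python3 - <<'E'
from h import *
to([543.8,225.6,22],0.157+np.pi/2)
E
```

```text
pos [549.7 165.2 214.6] toolx yaw 1.647 tilt [0. 0.] shift [ 60.6  -1.4 192.6] t 39.38 F [-0.5  0.7  0.4] gap 62.6
 turn about tool z deg -4.6
```

Call:
step_arm:
  commands:
    - [[30,-0.5,0],[0,0,0]]
    - [[30.5,-1,0],[0,0,0]]
    - [[0,0,30],[0,0,-4.6]]
    - [[0,0,40],[0,0,0]]
    - [[0,0,40],[0,0,0]]
    - [[0,0,20],[0,0,0]]
    - [[0,0,0],[0,0,0]]
    - [[0,0,0],[0,0,0]]

```text
time: 40.38
position: [545.0, 225.2, 86.1]
orientation: [2.042, 2.386, 0.004]
force: [-0.2, -0.4, 0.8]
finger_gap: 62.6
grip_force: 0.0
```

```bash
python3 - <<'E'
from h import *
to([543.8,225.6,22],0.157+np.pi/2)
i=eyes.camera_info("wrist"); im=shot("wrist","w13.png"); blocks("wrist",im,i,39,(100,20,450,236))
E
```

```text
pos [545.  225.2  86.1] toolx yaw 1.726 tilt [0.002 0.001] shift [ 0.6 -1.3 64.1] t 40.38 F [-0.2 -0.4  0.8] gap 62.6
 turn about tool z deg -0.1
block px [279. 204.] centre [541.7 243.2] size [42.4 41.2] yaw -1.417
```

Call:
step_arm:
  commands:
    - [[0.5,-1,30],[0,0,0]]
    - [[0,0,18],[0,0,0]]
    - [[0,0,10],[0,0,0]]
    - [[0,0,6],[0,0,0]]
    - [[0,0,0],[0,0,0]]
    - [[0,0,0],[0,0,0]]

```text
time: 41.18
position: [543.4, 224.8, 21.1]
orientation: [2.043, 2.386, 0.001]
force: [0.0, 0.6, 0.3]
finger_gap: 62.7
grip_force: 0.0
```

Call:
step_arm:
  commands:
    - [[0,0,0],[0,0,0]]
    - [[0,0,0],[0,0,0]]
    - [[0,0,0],[0,0,0]]
    - [[0,0,0],[0,0,0]]
    - [[0,0,0],[0,0,0]]
    - [[0,0,0],[0,0,0]]
  grip: 0
  force: 25

```text
time: 41.92
position: [543.8, 224.6, 20.9]
orientation: [2.043, 2.385, 0.002]
force: [3.3, -0.2, 1.5]
finger_gap: 43.5
grip_force: 25.0
```

Call:
step_arm:
  commands:
    - [[0,0,-10],[0,0,0]]
    - [[0,0,-25],[0,0,0]]
    - [[0,0,-40],[0,0,0]]
    - [[0,0,-40],[0,0,0]]
    - [[0,0,-40],[0,0,0]]
    - [[0,0,-40],[0,0,0]]
    - [[0,0,0],[0,0,0]]

```text
time: 42.8
position: [543.3, 226.0, 218.7]
orientation: [2.041, 2.386, 0.005]
force: [0.1, 0.2, -1.5]
finger_gap: 44.1
grip_force: 24.9
```

```bash
python3 - <<'E'
from h import *
to([562,-214,210],-0.109+np.pi/2)
to([549,-333,210],-0.109+np.pi/2)
E
```

```text
pos [543.3 226.  218.7] toolx yaw 1.726 tilt [0.003 0.001] shift [-437.6  -49.6    8.2] t 42.8 F [ 0.1  0.2 -1.5] gap 44.1
 turn about tool z deg 15.1
pos [543.3 226.  218.7] toolx yaw 1.726 tilt [0.003 0.001] shift [-553.1  -80.9    8. ] t 42.8 F [ 0.1  0.2 -1.5] gap 44.1
 turn about tool z deg 15.1
```

Call:
step_arm:
  commands:
    - [[-42,-6,0],[0,0,0]]
    - [[-42,-6,0],[0,0,0]]
    - [[-42,-6,0],[0,0,0]]
    - [[-42,-6,0],[0,0,0]]
    - [[-42,-6,0],[0,0,0]]
    - [[-42,-6,0],[0,0,0]]
    - [[-42,-6,0],[0,0,0]]
    - [[-42,-6,0],[0,0,0]]
    - [[-42,-6,0],[0,0,0]]
    - [[-42,-6,0],[0,0,0]]
    - [[-42,-7,0],[0,0,0]]
    - [[-42,-7,0],[0,0,0]]
    - [[-42,-7,0],[0,0,0]]
    - [[0,0,0],[0,0,7.5]]
    - [[0,0,0],[0,0,7.5]]
    - [[0,0,0],[0,0,0]]
    - [[0,0,0],[0,0,0]]

```text
time: 44.92
position: [546.5, -326.8, 214.8]
orientation: [-2.333, -2.101, 0.001]
force: [-0.2, 0.5, -1.4]
finger_gap: 43.9
grip_force: 24.9
```

```bash
python3 - <<'E'
from h import *
i=eyes.camera_info("wrist"); im=shot("wrist","w14.png"); floors("wrist",im,i,(180,0,400,200))
print([(round(d["p"],2),np.round(d["location"]).tolist(),np.round(at_z("wrist",d["location"],49,i)[:2],1).tolist()) for d in eyes.landmark_of("nest1","wrist")])
im=shot("top"); floors("top",im,None,(325,150,440,200)); m=mov("top",im); m[:,:325]=0; m[:,440:]=0; m[:150]=0; m[200:]=0; ys,xs=np.where(m); print("A top px",len(xs),xs.min() if len(xs) else 0,xs.max() if len(xs) else 0)
to([562,-214,210],-0.109+np.pi/2)
E
```

```text
floor px [286. 153.] centre [ 556.8 -285.3] size [40.8 39.8] yaw -0.152
floor px [284.  80.] centre [ 562.1 -212.7] size [46.6 71.9] yaw -0.090
[(0.65, [282.0, 78.0], [560.1, -213.1]), (0.62, [281.0, 171.0], [549.9, -301.0])]
floor px [348. 171.] centre [ 562.3 -215.3] size [51.5 75.5] yaw -0.105
floor px [381. 171.] centre [ 562.5 -302.9] size [71.4 76. ] yaw -0.069
floor px [419. 174.] centre [ 555.9 -404. ] size [107.4 130. ] yaw 1.553
A top px 70 397 403
pos [ 546.8 -327.1  215.3] toolx yaw 1.465 tilt [-0.001  0.   ] shift [114.1   3.1   5.3] t 45.08 F [-0.8 -0.6 -0.7] gap 43.6
 turn about tool z deg 0.2
```

Call:
step_arm:
  commands:
    - [[28,1,0],[0,0,0]]
    - [[28,1,0],[0,0,0]]
    - [[28,1,0],[0,0,0]]
    - [[29.5,0,30],[0,0,0]]
    - [[0,0,40],[0,0,0]]
    - [[0,0,40],[0,0,0]]
    - [[0,0,35],[0,0,0]]
    - [[0,0,10],[0,0,0]]
    - [[0,0,0],[0,0,0]]
    - [[0,0,0],[0,0,0]]

```text
time: 46.32
position: [563.5, -215.2, 62.3]
orientation: [2.335, 2.098, 0.002]
force: [-0.9, 0.6, -1.2]
finger_gap: 43.8
grip_force: 24.9
```

```bash
python3 - <<'E'
from h import *
to([561.8,-214.5,44],-0.109+np.pi/2)
E
```

```text
pos [ 563.5 -215.2   62.3] toolx yaw 1.464 tilt [ 0.003 -0.001] shift [ 0.5 -1.8 18.3] t 46.33 F [-0.9  0.6 -1.2] gap 43.8
 turn about tool z deg 0.1
```

Call:
step_arm:
  commands:
    - [[0.5,-1.5,6],[0,0,0]]
    - [[0,0,5],[0,0,0]]
    - [[0,0,3],[0,0,0]]
    - [[0,0,2],[0,0,0]]
    - [[0,0,2],[0,0,0]]
    - [[0,0,0],[0,0,0]]
    - [[0,0,0],[0,0,0]]

```text
time: 47.2
position: [561.7, -214.3, 43.8]
orientation: [2.336, 2.098, 0.001]
force: [-0.8, 0.2, 5.6]
finger_gap: 43.9
grip_force: 24.9
```

Call:
step_arm:
  commands:
    - [[0,0,0],[0,0,0]]
    - [[0,0,0],[0,0,0]]
    - [[0,0,0],[0,0,0]]
    - [[0,0,0],[0,0,0]]
    - [[0,0,0],[0,0,0]]
  grip: 0.72

```text
time: 47.82
position: [560.6, -214.2, 42.4]
orientation: [-2.337, -2.099, 0.0]
force: [-0.6, 0.5, 0.1]
finger_gap: 62.5
grip_force: 0.0
```

Call:
step_arm:
  commands:
    - [[0,0,-10],[0,0,0]]
    - [[0,0,-25],[0,0,0]]
    - [[0,0,-40],[0,0,0]]
    - [[0,0,-40],[0,0,0]]
    - [[0,0,-40],[0,0,0]]
    - [[0,0,-15],[0,0,0]]
    - [[-30,0,0],[0,0,0]]
    - [[-40,0,0],[0,0,0]]
    - [[-40,0,0],[0,0,0]]
    - [[-40,0,0],[0,0,0]]
    - [[-40,0,0],[0,0,0]]
    - [[-40,0,0],[0,0,0]]
    - [[0,0,0],[0,0,0]]
    - [[0,0,0],[0,0,0]]

```text
time: 49.58
position: [536.1, -441.9, 211.7]
orientation: [-2.335, -2.099, -0.001]
force: [-0.3, 0.2, -0.5]
finger_gap: 62.7
grip_force: 0.0
```

```bash
python3 - <<'E'
from h import *
i=eyes.camera_info("wrist"); im=shot("wrist","w15.png"); blocks("wrist",im,i,62,(150,0,420,236)); floors("wrist",im,i,(230,0,330,200))
h=cv2.cvtColor(im,cv2.COLOR_RGB2HSV); m=cv2.inRange(h,(0,120,60),(4,255,255))|cv2.inRange(h,(170,120,60),(180,255,255)); m[236:]=0; m[:,300:]=0
n,l,s,c=cv2.connectedComponentsWithStats(m)
for k in range(1,n):
    if s[k,4]>40: print("red",s[k],np.round(at_z("wrist",c[k],74,i)[:2],1))
print([(round(d["p"],2),np.round(d["location"]).tolist(),np.round(at_z("wrist",d["location"],58,i)[:2],1).tolist()) for d in eyes.landmark_of("carriage_handle","wrist")])
to([470,-309,200],-0.109+np.pi/2); print(np.round(ctrl.get_state()["joints"],2))
E
```

```text
block px [280. 147.] centre [ 542.  -392.4] size [43.2 69. ] yaw -0.091
floor px [281. 148.] centre [ 542.5 -394.6] size [39.1 39.2] yaw -0.093
floor px [282.  52.] centre [ 552.9 -301.2] size [47.6 73.7] yaw -0.094
red [211  31  28  29 688] [ 503.7 -299.1]
[(0.79, [225.0, 48.0], [501.8, -298.2])]
pos [ 536.8 -441.   212.5] toolx yaw 1.466 tilt [-0.     0.001] shift [124.3 -80.2  12.6] t 49.67 F [ 0.7 -0.3  0.2] gap 62.8
 turn about tool z deg 0.2
[ 1.18  0.53 -0.79  1.32  0.37  1.44  0.31]
```

A is still seated and the handle is at about (502,-297). Moving in front of the handle with the fingers shut, to push.

Call:
step_arm:
  commands:
    - [[24,-16,0],[0,0,0]]
    - [[24,-16,0],[0,0,0]]
    - [[23,-16,0],[0,0,0]]
    - [[23,-16,0],[0,0,0]]
    - [[23,-16,0],[0,0,0]]
    - [[23,-15,0],[0,0,0]]
    - [[0,0,40],[0,0,0]]
    - [[0,0,40],[0,0,0]]
    - [[0,0,30],[0,0,0]]
    - [[0,0,0],[0,0,0]]
    - [[0,0,0],[0,0,0]]
  grip: 0

```text
time: 51.05
position: [457.6, -293.2, 103.9]
orientation: [2.335, 2.1, 0.0]
force: [0.3, 0.6, 0.4]
finger_gap: 0.5
grip_force: 0.0
```

```bash
python3 - <<'E'
from h import *
to([457,-292,50],-0.109+np.pi/2)
i=eyes.camera_info("wrist"); im=shot("wrist","w16.png"); blocks("wrist",im,i,62,(0,0,560,236))
im=shot("scene"); m=mov("scene",im); m[:,260:]=0; m[:225]=0; m[300:]=0
n,l,s,c=cv2.connectedComponentsWithStats(m)
for k in range(1,n):
    if s[k,4]>40: print("scene",s[k],np.round(c[k]))
print("expect",proj("scene",[561.8,-213.5,55]),proj("scene",[542,-392,55]))
E
```

```text
pos [ 457.6 -293.2  103.9] toolx yaw 1.465 tilt [ 0.001 -0.001] shift [ 1.2 -0.8 53.9] t 51.05 F [0.3 0.6 0.4] gap 0.5
 turn about tool z deg 0.2
block px [427.  91.] centre [ 555.9 -213.9] size [69.1 52.6] yaw -0.120
scene [197 240  26  17 202] [209. 249.]
scene [130 248  27  18 212] [143. 256.]
expect [209.4367885  249.45459508] [143.14114618 256.41529691]
```

Both movements match their expected places in the scene view. Lowering and pushing gently.

Call:
step_arm:
  commands:
    - [[1,0,30],[0,0,0]]
    - [[0,0,18],[0,0,0]]
    - [[0,0,6],[0,0,0]]
    - [[0,0,0],[0,0,0]]
    - [[0,6,0],[0,0,0]]
    - [[0,6,0],[0,0,0]]
    - [[0,4,0],[0,0,0]]
    - [[0,3,0],[0,0,0]]
    - [[0,3,0],[0,0,0]]
    - [[0,4,0],[0,0,0]]
    - [[0,5,0],[0,0,0]]
    - [[0,5,0],[0,0,0]]
    - [[0,5,0],[0,0,0]]
    - [[0,5,0],[0,0,0]]

```text
time: 52.9
position: [502.7, -297.6, 48.5]
orientation: [-2.337, -2.099, 0.0]
force: [-0.9, -0.1, 0.1]
finger_gap: 0.4
grip_force: 1.1
```

```bash
python3 - <<'E'
from h import *
to([457,-292,50],-0.109+np.pi/2)
h=cv2.cvtColor(shot("top"),cv2.COLOR_RGB2HSV)
im=shot("scene"); m=mov("scene",im); m[:,260:]=0; m[:225]=0; m[300:]=0
n,l,s,c=cv2.connectedComponentsWithStats(m)
for k in range(1,n):
    if s[k,4]>40: print("scene",s[k],np.round(c[k]),np.round(at_z("scene",c[k],55)[:2],1))
E
```

```text
pos [ 502.7 -297.6   48.5] toolx yaw 1.463 tilt [-0. -0.] shift [  0.7 -46.   -1.5] t 52.9 F [-0.9 -0.1  0.1] gap 0.4
 turn about tool z deg 0.1
scene [197 247  27  17 209] [210. 256.] [ 581.3 -216.2]
scene [130 255  27  17 212] [143. 264.] [ 563.8 -395.4]
```

Call:
step_arm:
  commands:
    - [[0,5,0],[0,0,0]]
    - [[0,5,0],[0,0,0]]
    - [[0,5,0],[0,0,0]]
    - [[0,5,0],[0,0,0]]
    - [[0,5,0],[0,0,0]]
    - [[0,5,0],[0,0,0]]
    - [[0,5,0],[0,0,0]]
    - [[0,5,0],[0,0,0]]
    - [[0,5,0],[0,0,0]]
    - [[0,5,0],[0,0,0]]
    - [[0,5,0],[0,0,0]]
    - [[0,5,0],[0,0,0]]
    - [[0,0,0],[0,0,0]]

```text
time: 54.62
position: [563.1, -303.9, 48.6]
orientation: [2.336, 2.099, 0.002]
force: [-0.0, 0.5, -0.0]
finger_gap: 0.9
grip_force: 0.0
```

```bash
python3 - <<'E'
from h import *
to([457,-292,50],-0.109+np.pi/2)
im=shot("scene"); m=mov("scene",im); m[:,260:]=0; m[:225]=0; m[310:]=0
n,l,s,c=cv2.connectedComponentsWithStats(m)
for k in range(1,n):
    if s[k,4]>40: print("scene",s[k],np.round(c[k]),np.round(at_z("scene",c[k],55)[:2],1))
E
```

```text
pos [ 563.1 -303.9   48.6] toolx yaw 1.464 tilt [ 0.001 -0.   ] shift [   0.5 -106.7   -1.5] t 54.62 F [-0.   0.5 -0. ] gap 0.9
 turn about tool z deg 0.1
scene [198 267  27  18 227] [211. 276.] [ 641.9 -222.4]
scene [129 275  27  18 240] [142. 284.] [ 623.8 -401.8]
```

Call:
step_arm:
  commands:
    - [[0,2,0],[0,0,0]]
    - [[0,2.5,0],[0,0,0]]
    - [[0,2.5,0],[0,0,0]]
    - [[0,2.5,0],[0,0,0]]
    - [[0,2.5,0],[0,0,0]]

```text
time: 55.3
position: [574.1, -305.3, 48.5]
orientation: [2.337, 2.099, -0.0]
force: [-2.0, 1.2, 1.5]
finger_gap: 0.6
grip_force: 0.9
```

Call:
step_arm:
  commands:
    - [[0,2.5,0],[0,0,0]]
    - [[0,2.5,0],[0,0,0]]
    - [[0,2.5,0],[0,0,0]]
    - [[0,2.5,0],[0,0,0]]

```text
time: 55.8
position: [577.5, -305.7, 48.3]
orientation: [-2.33, -2.09, 0.016]
force: [-23.2, 5.4, 18.0]
finger_gap: 0.4
grip_force: 12.3
```

The stop is met, with the force rising to 23 N. Backing off, lifting and verifying.

Call:
step_arm:
  commands:
    - [[0,-5,0],[0,0,0]]
    - [[0,-15,0],[0,0,0]]
    - [[0,-20,0],[0,0,0]]
    - [[0,0,-30],[0,0,0]]
    - [[0,0,-50],[0,0,0]]
    - [[0,0,-50],[0,0,0]]
    - [[0,-40,-40],[0,0,0]]
    - [[0,-30,0],[0,0,0]]
    - [[0,0,0],[0,0,0]]
    - [[0,0,0],[0,0,0]]

```text
time: 57.05
position: [474.9, -294.6, 218.5]
orientation: [2.337, 2.098, 0.0]
force: [0.1, 0.9, 0.3]
finger_gap: 0.7
grip_force: 0.0
```

```bash
python3 - <<'E'
from h import *
to([577,-305,50],-0.109+np.pi/2)
im=shot("scene"); m=mov("scene",im); m[:,260:]=0; m[:225]=0; m[310:]=0
n,l,s,c=cv2.connectedComponentsWithStats(m)
for k in range(1,n):
    if s[k,4]>40: print("scene",s[k],np.round(c[k],1),np.round(at_z("scene",c[k],55)[:2],1))
for n in ("nest1","carriage_handle","hook_grip","tray_eye","oil_jar"):
    print(n,[(round(d["p"],2),np.round(at_z("scene",d["location"],dict(n=49,c=58,h=59,t=12,o=0)[n[0]])[:2],1).tolist()) for d in eyes.landmark_of(n,"scene")])
i=eyes.camera_info("wrist"); im=shot("wrist","w17.png"); blocks("wrist",im,i,62,(0,0,560,236)); floors("wrist",im,i,(0,0,560,236))
print([(round(d["p"],2),np.round(at_z("wrist",d["location"],58,i)[:2],1).tolist()) for d in eyes.landmark_of("carriage_handle","wrist")])
im=shot("top"); floors("top",im,None,(325,100,440,180)); print([(round(d["p"],2),np.round(at_z("top",d["location"],49)[:2],1).tolist()) for d in eyes.landmark_of("movement1_mid","top")])
print([(round(d["p"],2),np.round(at_z("top",d["location"],12)[:2],1).tolist()) for d in eyes.landmark_of("tray_eye","top")],[(round(d["p"],2),np.round(at_z("top",d["location"],58)[:2],1).tolist()) for d in eyes.landmark_of("carriage_handle","top")])
E
```

```text
pos [ 474.9 -294.6  218.5] toolx yaw 1.463 tilt [ 0.001 -0.001] shift [  0.7 102.4 168.6] t 57.05 F [0.1 0.9 0.3] gap 0.7
 turn about tool z deg 0.1
scene [198 272  27  18 235] [211.  280.9] [ 655.4 -224.1]
scene [128 279  28  19 247] [142.2 288.8] [ 637.2 -402.5]
nest1 [(0.82, [648.7, -400.6]), (0.79, [657.9, -228.6]), (0.62, [647.6, -301.7])]
carriage_handle [(0.56, [594.1, -302.2])]
hook_grip [(0.7, [284.1, -264.7]), (0.66, [413.6, -37.8])]
tray_eye [(0.78, [507.4, 212.0]), (0.35, [426.1, 435.7])]
oil_jar [(0.89, [675.2, -11.7])]
block px [453. 107.] centre [ 649.9 -223.4] size [70.9 57.3] yaw -0.117
floor px [437. 191.] centre [ 649.2 -311.8] size [75.2 45.1] yaw -0.109
floor px [463. 107.] centre [ 678.2 -223.5] size [41.9 40.3] yaw -1.146
floor px [534. 156.] centre [ 765.8 -286.6] size [ 61.7 184.4] yaw 0.081
[(0.77, [596.1, -307.9])]
floor px [405. 154.] centre [ 609.9 -367.7] size [182.5 133.7] yaw 0.019
floor px [376. 108.] centre [ 733.1 -291.7] size [166.   40.8] yaw 0.020
floor px [386. 116.] centre [ 710.3 -317.7] size [ 52.3 292.5] yaw -0.108
[(0.93, [638.0, -402.7])]
[(0.87, [489.4, 206.6])] [(0.96, [592.6, -311.5])]
```

Carriage travel reads about 95 mm. To confirm it is home, I'll check the gap to the console's near face.

```bash
python3 - <<'E'
from h import *
i=eyes.camera_info("wrist"); im=cv2.imread("pics/w17.png").astype(int)
u=np.array([.994,-.109]); v=np.array([.109,.994])
i0=dict(i)
for off in (-20,0,20):
  for z in (78,):
    print(off,z,[(t,int(im[int(round(p[1])),int(round(p[0]))].mean())) for t in range(10,75,3) for p in [proj("wrist",[*(np.array([649.5,-311.5])+u*t+v*off),z],i)] if 0<=p[0]<560 and 0<=p[1]<420])
# old wrist picture w8: rebuild pose
T=np.array(i["T"]); q,r,_=st(); A=np.eye(4);A[:3,:3]=r.as_matrix();A[:3,3]=q; X=np.linalg.inv(A)@T
B=np.eye(4); B[:3,:3]=R.from_rotvec([-2.337,-2.099,0]).as_matrix(); B[:3,3]=[539.1,-391,206.4]; j=dict(i); j["T"]=B@X
im=cv2.imread("pics/w8.png").astype(int)
for off in (-20,0,20):
    print("w8 from start nest2",off,[(t,int(im[int(round(p[1])),int(round(p[0]))].mean())) for t in range(100,175,3) for p in [proj("wrist",[*(np.array([552.5,-302])+u*t+v*off),78],j)] if 0<=p[0]<560 and 0<=p[1]<420])
E
```

```text
-20 78 [(10, 77), (13, 78), (16, 75), (19, 76), (22, 74), (25, 73), (28, 75), (31, 78), (34, 117), (37, 171), (40, 194), (43, 196), (46, 192), (49, 188), (52, 184), (55, 106), (58, 42), (61, 43), (64, 98), (67, 123), (70, 124), (73, 124)]
0 78 [(10, 79), (13, 77), (16, 76), (19, 75), (22, 76), (25, 75), (28, 74), (31, 77), (34, 108), (37, 169), (40, 190), (43, 192), (46, 194), (49, 190), (52, 185), (55, 130), (58, 43), (61, 44), (64, 72), (67, 124), (70, 124), (73, 124)]
20 78 [(10, 75), (13, 75), (16, 75), (19, 75), (22, 76), (25, 73), (28, 76), (31, 76), (34, 107), (37, 164), (40, 187), (43, 192), (46, 194), (49, 191), (52, 191), (55, 156), (58, 42), (61, 42), (64, 65), (67, 124), (70, 124), (73, 123)]
w8 from start nest2 -20 [(100, 209), (103, 208), (106, 203), (109, 81), (112, 84), (115, 83), (118, 85), (121, 86), (124, 86), (127, 80), (130, 86), (133, 127), (136, 194), (139, 216), (142, 216), (145, 212), (148, 206), (151, 204), (154, 84), (157, 49), (160, 49), (163, 126), (166, 141), (169, 140), (172, 140)]
w8 from start nest2 0 [(100, 209), (103, 209), (106, 202), (109, 90), (112, 83), (115, 85), (118, 84), (121, 85), (124, 82), (127, 82), (130, 86), (133, 133), (136, 204), (139, 210), (142, 211), (145, 211), (148, 207), (151, 205), (154, 100), (157, 49), (160, 53), (163, 135), (166, 140), (169, 140), (172, 140)]
w8 from start nest2 20 [(100, 207), (103, 207), (106, 196), (109, 84), (112, 86), (115, 83), (118, 84), (121, 84), (124, 81), (127, 80), (130, 85), (133, 127), (136, 194), (139, 205), (142, 212), (145, 216), (148, 215), (151, 211), (154, 127), (157, 49), (160, 49), (163, 128), (166, 140), (169, 139), (172, 139)]
```

The console's near edge lies about 35 mm beyond the nest row, against 37 mm expected when home, so the carriage is at its stop. Handing in.

```bash
python3 -c "
from cell import ctrl
print(ctrl.close_job())"
```

```text
the job is handed in; nothing more can be done
None
```

I've handed the job in; `close_job` gave no verdict. By my last measurements the tray is out, the hook is back in its cradle, both movements are seated in the two outer nests, and the carriage is home against its stop.

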